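# Turn the box lid over on the sanding board and clamp it

### The job

Slide the blade of the filling knife under the edge of the dark wooden lid and turn the lid over with it, so that the lid lies upside down on the left half of the sanding board, between the eccentric clamp and the long fence. Lay the knife flat on the bench, clear of the board, and swing the clamp's lever round until the lid is held tight and flush against the long fence. Leave the other things on the bench where they are.

Things in the scene. Friction and masses are not known exactly. Their poses are not given: they have to be found in the camera images.
- board: Fixed plywood sanding board, 240 (x) x 270 (y) x 12 mm thick. Origin: centre of its underside, at bench level; x points away from the robot, y left. On its top: the long fence (6 mm high, along y, inner face at x = +85 mm) and a short end stop at the left (6 mm high, inner face at y = +108 mm, x = -11 to +84 mm). The lid starts at y < 0; the clamping place is from y = -15 to +108 mm.
- lid: Loose drop-in lid, dark wood, 90 g. A lip 120 (x) x 90 (y) x 5 mm carries a centred plug 96 x 66 x 5 mm below, so a gap 5 mm high and 12 mm deep runs all round under the lip as it lies plug down at the start. Pale inlaid lines on top. Origin: centre of the plug's face; z points from plug to lip (up at the start, down when turned over); x at the start away from the robot. Too wide for fingers.
- lid_mid (a point): Centre of the lid, half-way through its 10 mm thickness; same axes as the lid.
- knife: Loose filling knife, 196 mm long, 110 g, lying on the bench at the robot's right. Origin: under the middle of its handle; x points along the blade to the tip, z up. Wooden handle x = -50 to +50 mm, 22 mm wide, 22 mm high, flat-sided. Rigid steel blade 2 mm thick, 50 mm wide, from x = +60 to +146 mm, its underside 4 mm higher than the handle's underside.
- knife_grip (a point): Centre of the knife's handle, half-way up (11 mm over its underside); same axes as the knife.
- knife_tip (a point): Middle of the blade's front edge, half-way through its 2 mm; 146 mm ahead of the handle's centre; same axes as the knife.
- cam (a joint): Clamp lever angle, rad: 0 = lever pointing left along the front of the board (lid free), growing anticlockwise seen from above (left, towards the robot, then right); stop at 2.7. The polished disc (radius 26, 13 mm off centre) reaches 26 - 13 cos(angle) mm from the pivot to the fence: tight on the lid at about 2.05. Stiff (2 N at the knob), stays where left; 5 N more at the knob clamps it tight.
- cam_pivot (a point): Axis of the clamp, fixed on the board at x = -67 mm, y = +50 mm in the board's frame, 4 mm over the board's top.
- cam_knob (a point): Middle of the upright round knob, 21 mm in diameter, at the end of the clamp lever, 70 mm from the pivot; the knob reaches 18 mm above and 19 mm below this point; the lever bar, 14 mm wide, runs from it to the pivot.
- sanding_block: Loose cork sanding block, 67 x 112 x 30 mm, left of the board; origin at the centre of its underside. Not to be moved.
- tuner_tin: Loose round tin, 72 mm in diameter, 28 mm high, blue cap, left in front; origin at the centre of its underside. Not to be moved.
There are look-alikes about, which are no part of the job. Of the things shaped like the lid, the wood one is meant.

How it is judged:
By the outcome, as a careful person would: the job done as asked, in the order asked, and still so for the second after the job is handed in, with the robot touching nothing.
It also fails if it takes over 61 s, if anything falls off the work surface, if the arm or the gripper's body presses on something with over 40 N, if the wrist force passes 120 N, or if a joint passes its speed limit or range.

### The arm

A 7-joint arm with a two-finger parallel gripper is mounted at the origin on a cart in front of the work surface, level with it; the furniture and walls round the work are solid. World frame = base frame: x ahead of the robot, y to its left, z up, the work surface at z = 0. Lengths are in m, angles in rad, forces in N, time in s.
With the tool pointing down it reaches from about 0.425 to 0.925 m from the base axis. Payload 6.8 kg.
Tool frame: the origin (TCP) lies at the very end of the fingers, on their centre line; the grasp point (between the pads) lies 19 mm behind it; z points along the fingers, y is the line along which they close (so a half turn about z gives the same grasp; the last joint's range is limited). The gripper opens to 88 mm and grips with 3 to 60 N. Pads are 20 mm wide; open, the fingers measure 115 mm over their backs; the gripper's body (75 mm by 178 mm) begins 61 mm behind the grasp point.
Start: joints at [-1.349, 0.477, 0.022, 1.555, -0.011, 1.109, -0.083], TCP at [0.219, 0.639, 0.223] pointing down, gripper open.
Joint ranges: [-2.96, 2.96], [-0.34, 2.1], [-1.41, 1.46], [0.24, 2.44], [-1.37, 4.51], [0.17, 1.92], [-2.96, 2.96]. Speed limits (rad/s): [2.39, 2.39, 3.14, 3.14, 3.14, 3.14, 3.14].

### API

Orientations are given as a unit quaternion [w, x, y, z].
In Python, from workcell import * gives the robot as it stands.
- The arm moves only by the shell command python3 -m crank 'ROWS' [FORCE]. ROWS is JSON, a list of rows, each an object of numbers: "gripper": the gripper's target within -1 to 1 (shut at 1, half-way at 0, fully open at -1); "dx", "dy", "dz": the shift along the tool's x, y, z as a fraction of full scale; "ax", "ay", "az": the turn, a rotation vector about the tool's x, y, z as a fraction of full scale. In form: [{"gripper": .., "dx": .., "dy": .., "dz": .., "ax": .., "ay": .., "az": ..}, ...]. A call has 1 to 5 rows; each row is the pose to reach, as a shift and turn from the pose commanded when the call began, along the tool's axes at that moment, turning the shorter way round; what a row does not reach only later rows make up. Full scale, the value 1, is 0.1 m for a shift and pi rad for a turn. A row lasts 1/10 s, in which the tool goes at most 50 mm and 8.59 degrees, less where a joint would pass 70% of its speed; a pose out of reach is approached as far as the arm can. A call with a number of a shift or a turn outside -1 to 1 is refused whole. A call with a gripper value outside its range is refused whole. The fingers move at their own pace and stop on an object; FORCE is the grip in N (left out, the last holds). Time passes only in rows, so rows that repeat a pose let the fingers close. It gives the time, the measured TCP pose, the force, the opening and the grip force at its end, in the units of the state.
- sense(): the state, without advancing time (a new reading comes with each control period).
- camera(name): name is "scene" or "side" or "wrist"; returns a dict with "pixels" (400x640x3 uint8, red, green, blue), "depth" (400x640 float32, m along the optical axis (not along the pixel's ray), 0 where there is no reading), "fx", "fy", "cx", "cy" (pixels), "R" (3x3) and "t" (3): a world point X has camera coordinates R X + t; the wrist camera has in their place "mount" (4x4, takes a point from camera to tool coordinates, whose origin is the TCP and whose axes are the flange's). Camera axes: x right, y down, z forward; pixel columns grow to the right and rows downward; lengths in m; the calibration is good to about 2 mm. The wrist camera is an equidistant fisheye: a pixel r from the principal point sees the ray r / f radians off the axis. A picture is of the moment at which its call begins: read the wrist's pose just before it.
- job_done(): hands the job in; it is judged then, once.
The state is a dict: "time": time; "qpos": joint angles; "joint_vel": joint speeds; "joint_torque": joint torques, N m; "eef_pos": TCP position; "ee_rot": TCP orientation; "wrist_force": force on the tool from outside, world axes, zero at the start; "moment": the same for the moment, N m; "opening": opening from 0.0 (shut) to 1.0 (fully open); "grasp_force": force on a finger pad.
Only numpy, scipy, OpenCV 4.12 (cv2) and the standard library are available. Lean on these libraries where they do the work, as an engineer would, in place of code of your own. Each camera call takes 0.05 s, during which the arm holds its last target. There are 200 camera calls.

## Working session

There is one attempt and no reset: what is moved stays moved. The work goes in short steps, Python scripts to look and compute and a shell command to move; the robot and the scene stay as the last step left them, time stands still between calls to the robot, and variables do not carry over. Pictures are saved under pics/ and viewed, at most 10 in all, crops included, and the job is handed in when it is done.

```bash
ls; mkdir -p pics
python3 - <<'E'
from workcell import *
import cv2,numpy as np
s=sense();print({k:np.round(v,3) for k,v in s.items()})
for n in("scene","side"):
    c=camera(n);cv2.imwrite(f"pics/{n}0.png",c["pixels"][...,::-1]);np.savez(f"pics/{n}0.npz",**c)
    print(n,c["fx"],c["fy"],c["cx"],c["cy"],np.round(c["R"],3).tolist(),np.round(c["t"],3))
E
```

```text
pics
{'time': np.float64(0.0), 'qpos': array([-1.349,  0.478,  0.022,  1.556, -0.011,  1.109, -0.083]), 'joint_vel': array([-0.001,  0.002,  0.002,  0.001,  0.   ,  0.   , -0.001]), 'joint_torque': array([-0.0000e+00, -5.8286e+01,  1.5340e+00, -2.7260e+01, -5.4000e-02,
        1.7000e-02,  0.0000e+00]), 'eef_pos': array([0.218, 0.638, 0.222]), 'ee_rot': array([-0.   ,  0.164,  0.986, -0.001]), 'wrist_force': array([ 0.502, -0.835,  0.238]), 'moment': array([ 0.013,  0.005, -0.029]), 'grasp_force': np.float64(0.0), 'opening': np.float64(0.999)}
scene 367.29047210150225 367.29047210150225 317.6938353532793 194.7227838453782 [[0.829, -0.558, 0.021], [-0.332, -0.523, -0.785], [0.45, 0.644, -0.619]] [-0.425  0.25   0.876]
side 454.39000611889116 454.39000611889116 314.82593112739295 206.63706385296388 [[0.703, 0.711, 0.003], [0.613, -0.603, -0.51], [-0.361, 0.361, -0.86]] [-0.39  -0.273  1.492]
```

View pics/scene0.png

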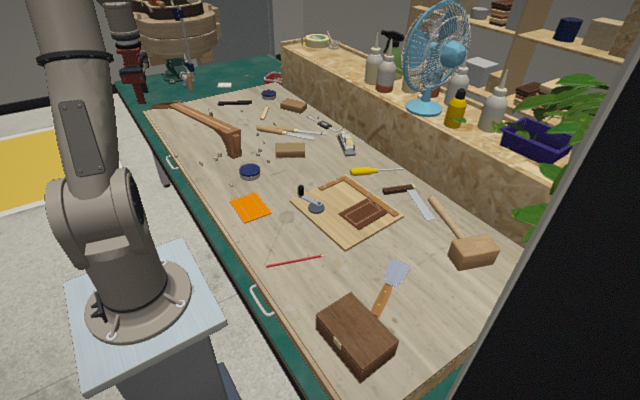

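View pics/side0.png

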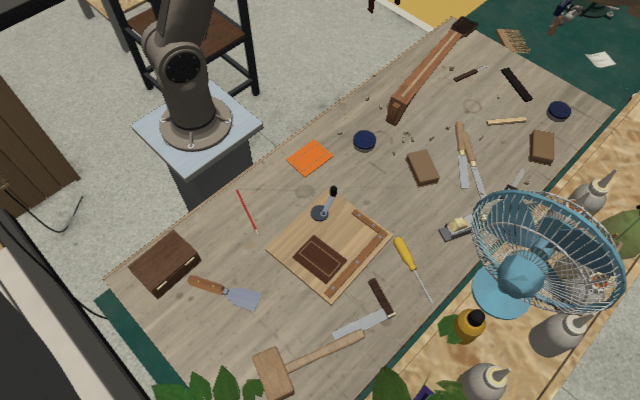

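The scene view shows the board at (347,212), the lid at (365,211), the knife at (390,285) and the lever knob at (300,190). In the side view the lid is at (320,257), the knife at (225,292) and the knob at (333,190).

Could be taken for the lid: the dark box (355,335) and the orange sheet (250,207). Could be taken for the knife: the dark-handled saw (410,195) and the chisels (285,130). My choice is the dark wood plate on the board, and the orange-handled wide blade near (390,285).

```bash
cat > h.py <<'E'
import numpy as np,cv2
from scipy.spatial.transform import Rotation as Ro
def load(n):return dict(np.load(f"pics/{n}.npz"))
def ray(c,uv,z):
    uv=np.atleast_2d(uv).astype(float)
    d=np.c_[(uv[:,0]-c["cx"])/c["fx"],(uv[:,1]-c["cy"])/c["fy"],np.ones(len(uv))]@c["R"]
    o=-c["R"].T@c["t"]
    return o+d*((z-o[2])/d[:,2])[:,None]
def proj(c,X):
    p=np.atleast_2d(X)@c["R"].T+c["t"];return np.c_[p[:,0]/p[:,2]*c["fx"]+c["cx"],p[:,1]/p[:,2]*c["fy"]+c["cy"]]
E
python3 - <<'E'
from h import *
# orthorectified top views from each camera at z=0.012, 
ims=[]
for n in("scene0","side0"):
    c=load(n)
    r=c["pixels"][...,::-1]
    print(n,{k:np.round(ray(c,p,z)[0],3) for k,p,z in (("lid",(365,211) if n[1]=='c' else (320,257),.022),("knife",(384,298)if n[1]=='c' else (208,287),.02),("blade",(397,272) if n[1]=='c' else (243,297),.005),("knob",(300,190) if n[1]=='c' else (333,190),.04),("board",(347,212)if n[1]=='c' else (330,246),.012))})
    # crop
    x,y=(280,165) if n[1]=='c' else (180,175)
    ims.append(cv2.resize(r[y:y+150,x:x+(134 if n[1]=='c' else 220)],None,fx=(4 if 0 else 3),fy=3,interpolation=cv2.INTER_CUBIC))
a,b=ims
h=cv2.hconcat([a[:, :], b[:, :]]) ;print(h.shape)
cv2.imwrite("pics/crop0.png",cv2.resize(h,(800,int(h.shape[0]*800/h.shape[1]))))
E
```

```text
scene0 {'lid': array([ 0.646, -0.059,  0.022]), 'knife': array([ 0.482, -0.326,  0.02 ]), 'blade': array([ 0.574, -0.277,  0.005]), 'knob': array([0.522, 0.116, 0.04 ]), 'board': array([ 0.604, -0.024,  0.012])}
side0 {'lid': array([ 0.631, -0.056,  0.022]), 'knife': array([ 0.486, -0.323,  0.02 ]), 'blade': array([ 0.565, -0.274,  0.005]), 'knob': array([0.513, 0.114, 0.04 ]), 'board': array([ 0.624, -0.01 ,  0.012])}
(450, 1062, 3)
```

View pics/crop0.png

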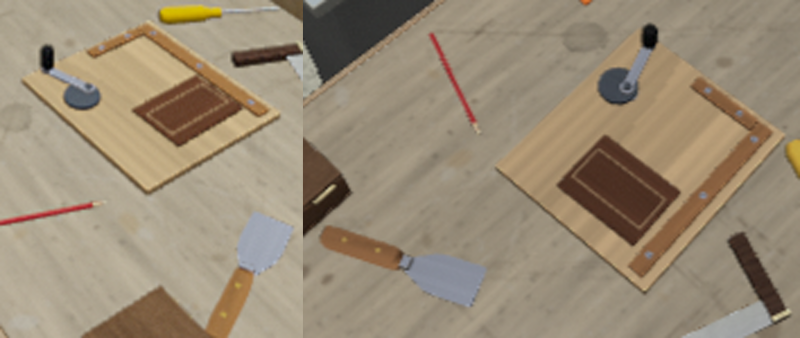

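The crop confirms the choice: a dark lid with pale inlaid lines at the right half of the board, and the knife with the orange handle and steel blade. Now for exact poses.

Run:
```python
from h import *
def rect(c,m,z,name):
    n,l,st,_=cv2.connectedComponentsWithStats(m.astype(np.uint8))
    i=1+np.argmax(st[1:,4]); cs,_=cv2.findContours((l==i).astype(np.uint8),0,1)
    k=max(cs,key=len)[:,0]; P=ray(c,k,z)[:,:2].astype(np.float32)
    (cx,cy),(w,h),a=cv2.minAreaRect(P*1000)
    hull=cv2.convexHull(P*1000)
    q=cv2.approxPolyDP(hull,8,True)[:,0]
    print(name,len(k),"c",round(cx,1),round(cy,1),"size",round(w,1),round(h,1),"ang",round(a,1)," poly",np.round(q).astype(int).tolist())
for n,bx in(("scene0",dict(board=(285,165,130,95),lid=(335,190,60,45),hnd=(365,280,35,50),bl=(380,255,40,40))),("side0",dict(board=(255,180,150,130),lid=(285,225,70,60),hnd=(180,265,50,40),bl=(215,275,55,45)))):
    c=load(n);hsv=cv2.cvtColor(c["pixels"],cv2.COLOR_RGB2HSV).astype(int);H,S,V=hsv[...,0],hsv[...,1],hsv[...,2]
    def box(k):
        m=np.zeros(H.shape,bool);x,y,w,h=bx[k];m[y:y+h,x:x+w]=1;return m
    rect(c,box("board")&(S>75)&(V>60),.012,n+" board")
    rect(c,cv2.morphologyEx((box("lid")&(V<105)&(S>60)).astype(np.uint8),cv2.MORPH_CLOSE,np.ones((5,5))),.022,n+" lid")
    rect(c,box("hnd")&(S>120),.018,n+" handle")
    rect(c,box("bl")&(H>95)&(H<130)&(S>20),.006,n+" blade")
    D=c["depth"]
    ys,xs=np.nonzero(box("bl")&(H>95)&(H<130)&(S>20)); print("blade px",len(xs),S[ys,xs].mean())
```

```text
scene0 board 289 c 611.4 -2.8 size 243.4 280.0 ang 4.1  poly [[722, 134], [544, 133], [487, 120], [501, -145], [740, -127]]
scene0 lid 109 c 636.4 -63.3 size 125.7 84.7 ang 5.2  poly [[697, -40], [663, -18], [571, -27], [578, -109], [694, -100]]
scene0 handle 91 c 470.2 -320.4 size 104.3 34.0 ang 26.5  poly [[516, -296], [426, -323], [428, -353], [499, -325], [522, -308]]
scene0 blade 70 c 567.3 -276.7 size 84.4 46.4 ang 26.0  poly [[596, -243], [550, -262], [528, -286], [534, -304], [562, -304], [612, -278]]
blade px 398 25.41457286432161
side0 board 339 c 613.3 -1.1 size 240.8 271.9 ang 3.9  poly [[490, 127], [502, -137], [739, -127], [720, 141]]
side0 lid 112 c 632.2 -60.2 size 119.3 89.2 ang 4.9  poly [[570, -23], [580, -108], [694, -97], [686, -12]]
side0 handle 78 c 474.6 -323.6 size 97.4 25.2 ang 26.7  poly [[427, -338], [445, -351], [522, -309], [504, -295]]
side0 blade 79 c 564.0 -275.9 size 84.0 47.3 ang 27.0  poly [[525, -288], [530, -302], [565, -301], [610, -274], [590, -237], [545, -260]]
blade px 513 28.339181286549707
```

```bash
cat >> h.py <<'E'
def cloud(c):
    v,u=np.mgrid[:400,:640];d=c["depth"]
    p=np.stack([(u-c["cx"])/c["fx"]*d,(v-c["cy"])/c["fy"]*d,d],-1)
    return (p-c["t"])@c["R"],d>0
def pose():
    from workcell import sense
    s=sense();q=s["ee_rot"];return np.array(s["eef_pos"]),Ro.from_quat([q[1],q[2],q[3],q[0]])
def frame(yaw,pitch=0): # tool x along heading yaw, pointing down, then tilted by pitch about tool y (deg)
    return Ro.from_euler('z',yaw,degrees=True)*Ro.from_euler('x',180,degrees=True)*Ro.from_euler('y',pitch,degrees=True)
def calls(p,R,path,g,per=5):
    """path: list of (pos,Rot,rows). prints rows for each call"""
    pts=[]
    for P,Q,n in path:
        P=np.array(P);w=(R.inv()*Q).as_rotvec();
        for i in range(1,n+1): pts.append((p+(P-p)*i/n,R*Ro.from_rotvec(w*i/n)))
        yield_p=(P,Q); 
        p0,R0=p,R; p,R=P,Q
    p,R=start=calls.start
    for i in range(0,len(pts),per):
        rows=[]
        for P,Q in pts[i:i+per]:
            d=R.inv().apply(P-p)/.1;a=(R.inv()*Q).as_rotvec()/np.pi
            rows.append('{"gripper":%g,'%g+','.join('"%s":%.3f'%(k,v) for k,v in zip("dx dy dz ax ay az".split(),np.r_[d,a]) if abs(v)>=.0005)+'}')
        print("python3 -m crank '["+','.join(rows)+"]'");p,R=pts[min(i+per,len(pts))-1]
def plan(path,g,per=5,start=None):
    calls.start=start or pose();calls(*calls.start,path,g,per) and None
    list(calls(*calls.start,path,g,per) or [])
E
python3 - <<'E'
# tidy the generator quirk
s=open('h.py').read()
s=s.replace("        yield_p=(P,Q); \n        p0,R0=p,R; p,R=P,Q\n","        p,R=P,Q\n").replace("    p,R=start=calls.start\n","    p,R=calls.start\n")
s=s[:s.index("def plan")]+'''def plan(path,g,per=5):
    calls.start=pose();calls(*calls.start,path,g,per)
'''
open('h.py','w').write(s)
E
python3 - <<'E'
from h import *
for n in("scene0","side0"):
    c=load(n);X,ok=cloud(c)
    m=ok&(X[...,0]>.25)&(X[...,0]<.6)&(X[...,1]<-.25)&(X[...,1]>-.6)&(X[...,2]>.03)&(X[...,2]<.3)
    P=X[m];print(n,len(P),"z",np.percentile(P[:,2],[1,50,99]).round(3));cnt=cv2.minAreaRect((P[:,:2]*1000).astype(np.float32));print(cnt,cv2.boxPoints(cnt).round().tolist())
    # knob
    m=ok&(X[...,0]>.45)&(X[...,0]<.6)&(X[...,1]<.2)&(X[...,1]>.05)&(X[...,2]>.028)&(X[...,2]<.1);P=X[m];print("knob",len(P),P.mean(0).round(3),P.min(0).round(3),P.max(0).round(3))
    h=np.array([.474,-.323]);print("handle z",X[tuple(proj(c,[.474,-.323,.022])[0].round().astype(int)[::-1])].round(3),"lid z",X[tuple(proj(c,[.633,-.061,.022])[0].round().astype(int)[::-1])].round(3))
f=frame(26.7,40)
R0=pose()[1]
plan([([.45,.40,.22],frame(130,0),8),([.50,-.05,.22],frame(70,0),11),([.474,-.323,.22],frame(26.7,0),8)],-1)
E
```

```text
scene0 3733 z [0.032 0.06  0.063]
((361.628662109375, -365.45355224609375), (106.33570098876953, 152.7152099609375), 4.095061779022217) [[303.0, -293.0], [314.0, -445.0], [420.0, -438.0], [409.0, -285.0]]
knob 68 [0.517 0.104 0.05 ] [0.509 0.067 0.029] [0.539 0.118 0.064]
handle z [ 0.474 -0.324  0.024] lid z [ 0.631 -0.062  0.023]
side0 2355 z [0.032 0.059 0.065]
((358.9025573730469, -364.41827392578125), (107.14350891113281, 150.3543243408203), 3.170304536819458) [[301.0, -292.0], [310.0, -442.0], [417.0, -437.0], [408.0, -286.0]]
knob 76 [0.52  0.104 0.05 ] [0.507 0.051 0.028] [0.54  0.12  0.068]
handle z [ 0.473 -0.323  0.018] lid z [ 0.633 -0.062  0.022]
python3 -m crank '[{"gripper":-1,"dx":-0.370,"dy":-0.188,"dz":0.003,"az":0.022},{"gripper":-1,"dx":-0.740,"dy":-0.376,"dz":0.005,"az":0.043},{"gripper":-1,"dx":-1.111,"dy":-0.564,"dz":0.008,"az":0.065},{"gripper":-1,"dx":-1.481,"dy":-0.751,"dz":0.010,"az":0.086},{"gripper":-1,"dx":-1.851,"dy":-0.939,"dz":0.013,"az":0.108}]'
python3 -m crank '[{"gripper":-1,"dx":-0.412,"dy":-0.054,"dz":0.002,"az":0.022},{"gripper":-1,"dx":-0.823,
[... 441 characters left out ...]
gripper":-1,"dx":-1.898,"dy":-0.796,"az":0.152}]'
python3 -m crank '[{"gripper":-1,"dx":-0.410,"dy":0.032,"az":0.030},{"gripper":-1,"dx":-0.821,"dy":0.065,"az":0.061},{"gripper":-1,"dx":-1.231,"dy":0.097,"az":0.091},{"gripper":-1,"dx":-1.641,"dy":0.130,"az":0.121},{"gripper":-1,"dx":-1.981,"dy":0.086,"az":0.151}]'
python3 -m crank '[{"gripper":-1,"dx":-0.322,"dy":0.117,"az":0.030},{"gripper":-1,"dx":-0.644,"dy":0.234,"az":0.060},{"gripper":-1,"dx":-0.967,"dy":0.351,"az":0.090},{"gripper":-1,"dx":-1.289,"dy":0.468,"az":0.120},{"gripper":-1,"dx":-1.611,"dy":0.585,"az":0.150}]'
python3 -m crank '[{"gripper":-1,"dx":-0.234,"dy":0.251,"az":0.030},{"gripper":-1,"dx":-0.467,"dy":0.502,"az":0.060}]'
```

Run:
```python
from h import *
plan([([.45,.40,.22],frame(130,0),8),([.50,-.05,.22],frame(70,0),10),([.4936,-.313,.14],frame(26.7,15),8)],-1,2)
```

```text
python3 -m crank '[{"gripper":-1,"dx":-0.370,"dy":-0.188,"dz":0.003,"az":0.022},{"gripper":-1,"dx":-0.740,"dy":-0.376,"dz":0.005,"az":0.043}]'
python3 -m crank '[{"gripper":-1,"dx":-0.392,"dy":-0.136,"dz":0.002,"az":0.022},{"gripper":-1,"dx":-0.784,"dy":-0.272,"dz":0.005,"az":0.043}]'
python3 -m crank '[{"gripper":-1,"dx":-0.407,"dy":-0.082,"dz":0.002,"az":0.022},{"gripper":-1,"dx":-0.814,"dy":-0.163,"dz":0.005,"az":0.043}]'
python3 -m crank '[{"gripper":-1,"dx":-0.414,"dy":-0.026,"dz":0.002,"az":0.022},{"gripper":-1,"dx":-0.829,"dy":-0.052,"dz":0.005,"az":0.043}]'
python3 -m crank '[{"gripper":-1,"dx":-0.377,"dy":-0.251,"az":0.033},{"gripper":-1,"dx":-0.754,"dy":-0.502,"az":0.067}]'
python3 -m crank '[{"gripper":-1,"dx":-0.421,"dy":-0.167,"az":0.033},{"gripper":-1,"dx":-0.842,"dy":-0.334,"az":0.067}]'
python3 -m crank '[{"gripper":-1,"dx":-0.446,"dy":-0.076,"az":0.033},{"gripper":-1,"dx":-0.893,"dy":-0.152,"az":0.067}]'
python3 -m crank '[{"gripper":-1,"dx":-0.452,"dy":0.018,"az":0.033},{"gripper":-1,"dx":-0.905,"dy":0.037,"az":0.067}]'
python3 -m crank '[{"gripper":-1,"dx":-0.439,"dy":0.112,"az":0.033},{"gripper":-1,"dx":-0.877,"dy":0.224,"az":0.067}]'
python3 -m crank '[{"gripper":-1,"dx":-0.312,"dy":0.105,"dz":0.100,"ax":-0.004,"ay":0.010,"az":0.030},{"gripper":-1,"dx":-0.623,"dy":0.210,"dz":0.200,"ax":-0.008,"ay":0.020,"az":0.060}]'
python3 -m crank '[{"gripper":-1,"dx":-0.293,"dy":0.160,"dz":0.084,"ax":-0.004,"ay":0.010,"az":0.030},{"gripper":-1,"dx":-0.585,"dy":0.319,"dz":0.169,"ax":-0.008,"ay":0.020,"az":0.060}]'
python3 -m crank '[{"gripper":-1,"dx":-0.263,"dy":0.210,"dz":0.072,"ax":-0.004,"ay":0.010,"az":0.030},{"gripper":-1,"dx":-0.525,"dy":0.420,"dz":0.143,"ax":-0.008,"ay":0.020,"az":0.060}]'
python3 -m crank '[{"gripper":-1,"dx":-0.223,"dy":0.254,"dz":0.062,"ax":-0.004,"ay":0.010,"az":0.030},{"gripper":-1,"dx":-0.446,"dy":0.508,"dz":0.124,"ax":-0.008,"ay":0.020,"az":0.060}]'
```

```bash
python3 -m crank '[{"gripper":-1,"dx":-0.37,"dy":-0.19,"az":0.022},{"gripper":-1,"dx":-0.74,"dy":-0.38,"az":0.043}]'
python3 -m crank '[{"gripper":-1,"dx":-0.39,"dy":-0.14,"az":0.022},{"gripper":-1,"dx":-0.78,"dy":-0.27,"az":0.043}]'
python3 -m crank '[{"gripper":-1,"dx":-0.41,"dy":-0.08,"az":0.022},{"gripper":-1,"dx":-0.81,"dy":-0.16,"az":0.043}]'
python3 -m crank '[{"gripper":-1,"dx":-0.41,"dy":-0.03,"az":0.022},{"gripper":-1,"dx":-0.83,"dy":-0.05,"az":0.043}]'
python3 -m crank '[{"gripper":-1,"dx":-0.38,"dy":-0.25,"az":0.033},{"gripper":-1,"dx":-0.75,"dy":-0.50,"az":0.067}]'
python3 -m crank '[{"gripper":-1,"dx":-0.42,"dy":-0.17,"az":0.033},{"gripper":-1,"dx":-0.84,"dy":-0.33,"az":0.067}]'
python3 -m crank '[{"gripper":-1,"dx":-0.45,"dy":-0.08,"az":0.033},{"gripper":-1,"dx":-0.89,"dy":-0.15,"az":0.067}]'
python3 -m crank '[{"gripper":-1,"dx":-0.45,"dy":0.02,"az":0.033},{"gripper":-1,"dx":-0.90,"dy":0.04,"az":0.067}]'
python3 -m crank '[{"gripper":-1,"dx":-0.44,"dy":0.11,"az":0.033},{"gripper":-1,"dx":-0.88,"dy":0.22,"az":0.067}]'
python3 - <<'E'
from h import *
print(pose()[0])
plan([([.4936,-.313,.14],frame(26.7,15),8),([.4936,-.313,.006],frame(26.7,15),4)],-1,2)
E
```

```text
[0.21844395 0.63810952 0.22179771]
python3 -m crank '[{"gripper":-1,"dx":-0.710,"dy":-1.013,"dz":0.104,"ax":-0.012,"ay":0.005,"az":0.093},{"gripper":-1,"dx":-1.421,"dy":-2.027,"dz":0.208,"ax":-0.024,"ay":0.010,"az":0.185}]'
python3 -m crank '[{"gripper":-1,"dx":-1.154,"dy":-0.459,"dz":0.014,"ax":-0.012,"ay":0.005,"az":0.093},{"gripper":-1,"dx":-2.308,"dy":-0.918,"dz":0.029,"ax":-0.024,"ay":0.010,"az":0.185}]'
python3 -m crank '[{"gripper":-1,"dx":-1.215,"dy":0.252,"dz":-0.034,"ax":-0.012,"ay":0.005,"az":0.093},{"gripper":-1,"dx":-2.431,"dy":0.505,"dz":-0.068,"ax":-0.024,"ay":0.010,"az":0.185}]'
python3 -m crank '[{"gripper":-1,"dx":-0.875,"dy":0.881,"dz":-0.024,"ax":-0.012,"ay":0.005,"az":0.093},{"gripper":-1,"dx":-1.749,"dy":1.763,"dz":-0.048,"ax":-0.024,"ay":0.010,"az":0.185}]'
python3 -m crank '[{"gripper":-1,"dx":-0.087,"dz":0.324},{"gripper":-1,"dx":-0.173,"dz":0.647}]'
python3 -m crank '[{"gripper":-1,"dx":-0.087,"dz":0.324},{"gripper":-1,"dx":-0.173,"dz":0.647}]'invalid input
invalid input
invalid input
invalid input
invalid input
invalid input
invalid input
invalid input
invalid input
```

```bash
python3 -m crank '[{"gripper":-1,"dx":-0.37,"dy":-0.19,"dz":0,"ax":0,"ay":0,"az":0.022},{"gripper":-1,"dx":-0.74,"dy":-0.38,"dz":0,"ax":0,"ay":0,"az":0.043}]'
```

```text
time: 0.3
eef_pos: [0.2755, 0.5784, 0.2218]
ee_rot: [-0.0, 0.23, 0.973, -0.0]
wrist_force: [1.4, 0.5, 0.5]
opening: 1.003
grasp_force: 0.0
```

```bash
sed -i 's/ if abs(v)>=.0005)/)/; s/"%s":%.3f/"%s":%.3g/; s/np.r_\[d,a\])/np.round(np.r_[d,a],3)+0.0)/' h.py
C="python3 -m crank"
python3 -m crank '[{"gripper":-1,"dx":-0.39,"dy":-0.14,"dz":0,"ax":0,"ay":0,"az":0.022},{"gripper":-1,"dx":-0.78,"dy":-0.27,"dz":0,"ax":0,"ay":0,"az":0.043}]' >/dev/null
python3 -m crank '[{"gripper":-1,"dx":-0.41,"dy":-0.08,"dz":0,"ax":0,"ay":0,"az":0.022},{"gripper":-1,"dx":-0.81,"dy":-0.16,"dz":0,"ax":0,"ay":0,"az":0.043}]' >/dev/null
python3 -m crank '[{"gripper":-1,"dx":-0.41,"dy":-0.03,"dz":0,"ax":0,"ay":0,"az":0.022},{"gripper":-1,"dx":-0.83,"dy":-0.05,"dz":0,"ax":0,"ay":0,"az":0.043}]' >/dev/null
python3 -m crank '[{"gripper":-1,"dx":-0.38,"dy":-0.25,"dz":0,"ax":0,"ay":0,"az":0.033},{"gripper":-1,"dx":-0.75,"dy":-0.50,"dz":0,"ax":0,"ay":0,"az":0.067}]' >/dev/null
python3 -m crank '[{"gripper":-1,"dx":-0.42,"dy":-0.17,"dz":0,"ax":0,"ay":0,"az":0.033},{"gripper":-1,"dx":-0.84,"dy":-0.33,"dz":0,"ax":0,"ay":0,"az":0.067}]' >/dev/null
python3 -m crank '[{"gripper":-1,"dx":-0.45,"dy":-0.08,"dz":0,"ax":0,"ay":0,"az":0.033},{"gripper":-1,"dx":-0.89,"dy":-0.15,"dz":0,"ax":0,"ay":0,"az":0.067}]' >/dev/null
python3 -m crank '[{"gripper":-1,"dx":-0.45,"dy":0.02,"dz":0,"ax":0,"ay":0,"az":0.033},{"gripper":-1,"dx":-0.90,"dy":0.04,"dz":0,"ax":0,"ay":0,"az":0.067}]' >/dev/null
python3 -m crank '[{"gripper":-1,"dx":-0.44,"dy":0.11,"dz":0,"ax":0,"ay":0,"az":0.033},{"gripper":-1,"dx":-0.88,"dy":0.22,"dz":0,"ax":0,"ay":0,"az":0.067}]'
python3 - <<'E'
from h import *
plan([([.4936,-.313,.14],frame(26.7,15),8),([.4936,-.313,.006],frame(26.7,15),4)],-1,2)
E
```

```text
time: 1.9
eef_pos: [0.4999, -0.049, 0.2226]
ee_rot: [-0.0, 0.821, 0.571, 0.0]
wrist_force: [1.6, 0.2, 0.1]
opening: 0.998
grasp_force: 0.0
python3 -m crank '[{"gripper":-1,"dx":-0.312,"dy":0.108,"dz":0.103,"ax":-0.004,"ay":0.01,"az":0.03},{"gripper":-1,"dx":-0.624,"dy":0.215,"dz":0.206,"ax":-0.008,"ay":0.02,"az":0.059}]'
python3 -m crank '[{"gripper":-1,"dx":-0.293,"dy":0.162,"dz":0.088,"ax":-0.004,"ay":0.01,"az":0.03},{"gripper":-1,"dx":-0.586,"dy":0.323,"dz":0.175,"ax":-0.008,"ay":0.02,"az":0.059}]'
python3 -m crank '[{"gripper":-1,"dx":-0.263,"dy":0.212,"dz":0.075,"ax":-0.004,"ay":0.01,"az":0.03},{"gripper":-1,"dx":-0.526,"dy":0.423,"dz":0.15,"ax":-0.008,"ay":0.02,"az":0.059}]'
python3 -m crank '[{"gripper":-1,"dx":-0.224,"dy":0.255,"dz":0.065,"ax":-0.004,"ay":0.01,"az":0.03},{"gripper":-1,"dx":-0.448,"dy":0.511,"dz":0.131,"ax":-0.008,"ay":0.02,"az":0.059}]'
python3 -m crank '[{"gripper":-1,"dx":-0.087,"dy":0,"dz":0.324,"ax":0,"ay":0,"az":0},{"gripper":-1,"dx":-0.173,"dy":0,"dz":0.647,"ax":0,"ay":0,"az":0}]'
python3 -m crank '[{"gripper":-1,"dx":-0.087,"dy":0,"dz":0.324,"ax":0,"ay":0,"az":0},{"gripper":-1,"dx":-0.173,"dy":0,"dz":0.647,"ax":0,"ay":0,"az":0}]'
```

```bash
python3 -m crank '[{"gripper":-1,"dx":-0.312,"dy":0.108,"dz":0.103,"ax":-0.004,"ay":0.01,"az":0.03},{"gripper":-1,"dx":-0.624,"dy":0.215,"dz":0.206,"ax":-0.008,"ay":0.02,"az":0.059}]'>/dev/null
python3 -m crank '[{"gripper":-1,"dx":-0.293,"dy":0.162,"dz":0.088,"ax":-0.004,"ay":0.01,"az":0.03},{"gripper":-1,"dx":-0.586,"dy":0.323,"dz":0.175,"ax":-0.008,"ay":0.02,"az":0.059}]'>/dev/null
python3 -m crank '[{"gripper":-1,"dx":-0.263,"dy":0.212,"dz":0.075,"ax":-0.004,"ay":0.01,"az":0.03},{"gripper":-1,"dx":-0.526,"dy":0.423,"dz":0.15,"ax":-0.008,"ay":0.02,"az":0.059}]'>/dev/null
python3 -m crank '[{"gripper":-1,"dx":-0.224,"dy":0.255,"dz":0.065,"ax":-0.004,"ay":0.01,"az":0.03},{"gripper":-1,"dx":-0.448,"dy":0.511,"dz":0.131,"ax":-0.008,"ay":0.02,"az":0.059},{"gripper":-1,"dx":-0.448,"dy":0.511,"dz":0.131,"ax":-0.008,"ay":0.02,"az":0.059}]'
python3 -m crank '[{"gripper":-1,"dx":-0.087,"dy":0,"dz":0.324,"ax":0,"ay":0,"az":0},{"gripper":-1,"dx":-0.173,"dy":0,"dz":0.647,"ax":0,"ay":0,"az":0},{"gripper":-1,"dx":-0.173,"dy":0,"dz":0.647,"ax":0,"ay":0,"az":0}]'
python3 - <<'E'
from h import *
plan([([.4936,-.313,.006],frame(26.7,15),4)],-1,4)
E
```

```text
time: 2.8
eef_pos: [0.4923, -0.3165, 0.1387]
ee_rot: [-0.029, 0.965, 0.227, 0.127]
wrist_force: [-0.3, -0.9, -0.2]
opening: 1.002
grasp_force: 0.0
time: 3.1
eef_pos: [0.4935, -0.3086, 0.0695]
ee_rot: [-0.033, 0.964, 0.233, 0.126]
wrist_force: [-0.9, 0.1, 0.1]
opening: 0.998
grasp_force: 0.0
python3 -m crank '[{"gripper":-1,"dx":-0.045,"dy":0.011,"dz":0.152,"ax":-0.001,"ay":0,"az":0.001},{"gripper":-1,"dx":-0.091,"dy":0.021,"dz":0.304,"ax":-0.001,"ay":0,"az":0.001},{"gripper":-1,"dx":-0.136,"dy":0.032,"dz":0.456,"ax":-0.002,"ay":0,"az":0.002},{"gripper":-1,"dx":-0.182,"dy":0.043,"dz":0.608,"ax":-0.002,"ay":0,"az":0.002}]'
```

```bash
python3 -m crank '[{"gripper":-1,"dx":-0.09,"dy":0.02,"dz":0.3,"ax":0,"ay":0,"az":0},{"gripper":-1,"dx":-0.18,"dy":0.04,"dz":0.6,"ax":0,"ay":0,"az":0},{"gripper":-1,"dx":-0.18,"dy":0.04,"dz":0.6,"ax":0,"ay":0,"az":0}]'
python3 -m crank '[{"gripper":1,"dx":0,"dy":0,"dz":0,"ax":0,"ay":0,"az":0},{"gripper":1,"dx":0,"dy":0,"dz":0,"ax":0,"ay":0,"az":0},{"gripper":1,"dx":0,"dy":0,"dz":0,"ax":0,"ay":0,"az":0},{"gripper":1,"dx":0,"dy":0,"dz":0,"ax":0,"ay":0,"az":0},{"gripper":1,"dx":0,"dy":0,"dz":0,"ax":0,"ay":0,"az":0}]' 60
python3 -m crank '[{"gripper":1,"dx":0,"dy":0,"dz":0,"ax":0,"ay":0,"az":0},{"gripper":1,"dx":0,"dy":0,"dz":0,"ax":0,"ay":0,"az":0},{"gripper":1,"dx":0,"dy":0,"dz":0,"ax":0,"ay":0,"az":0}]' 60
python3 - <<'E'
from h import *
p,R=pose();print(p,R.as_matrix().round(3).tolist())
E
```

```text
time: 3.4
eef_pos: [0.4948, -0.3143, 0.0088]
ee_rot: [-0.032, 0.964, 0.233, 0.127]
wrist_force: [-0.8, 0.7, 0.3]
opening: 0.998
grasp_force: 0.0
time: 3.9
eef_pos: [0.4964, -0.3158, 0.0112]
ee_rot: [-0.03, 0.964, 0.232, 0.129]
wrist_force: [-0.9, 0.5, 0.8]
opening: 0.583
grasp_force: 0.0
time: 4.2
eef_pos: [0.4959, -0.3157, 0.0104]
ee_rot: [-0.03, 0.964, 0.232, 0.128]
wrist_force: [-0.6, 0.6, 1.0]
opening: 0.31
grasp_force: 0.3
[ 0.49591176 -0.31569939  0.01043287] [[0.859, 0.455, 0.233], [0.44, -0.89, 0.118], [0.261, 0.002, -0.965]]
```

```bash
python3 -m crank '[{"gripper":0.4,"dx":-0.01,"dy":0,"dz":0.04,"ax":0,"ay":0,"az":0},{"gripper":0.4,"dx":-0.01,"dy":0,"dz":0.04,"ax":0,"ay":0,"az":0}]' 60
python3 -m crank '[{"gripper":1,"dx":0,"dy":0,"dz":0,"ax":0,"ay":0,"az":0},{"gripper":1,"dx":0,"dy":0,"dz":0,"ax":0,"ay":0,"az":0},{"gripper":1,"dx":0,"dy":0,"dz":0,"ax":0,"ay":0,"az":0},{"gripper":1,"dx":0,"dy":0,"dz":0,"ax":0,"ay":0,"az":0},{"gripper":1,"dx":0,"dy":0,"dz":0,"ax":0,"ay":0,"az":0}]' 60
python3 - <<'E'
from h import *
from workcell import *
p,R=pose();print(p,R.as_matrix().round(3).tolist(),np.round(sense()["qpos"],2))
c=camera("side");np.savez("pics/side1.npz",**c)
X,ok=cloud(c)
cv2.imwrite("pics/side1.png",cv2.resize(c["pixels"][200:330,130:330,::-1],None,fx=3,fy=3))
E
```

```text
time: 4.4
eef_pos: [0.4958, -0.3155, 0.0057]
ee_rot: [-0.03, 0.964, 0.232, 0.128]
wrist_force: [0.9, -0.3, 0.4]
opening: 0.302
grasp_force: 0.0
time: 4.9
eef_pos: [0.496, -0.3158, 0.0063]
ee_rot: [-0.03, 0.964, 0.232, 0.128]
wrist_force: [0.3, 0.0, -1.2]
opening: 0.245
grasp_force: 59.9
[ 0.49602593 -0.31575276  0.00631701] [[0.859, 0.455, 0.234], [0.44, -0.89, 0.117], [0.261, 0.002, -0.965]] [ 0.23  0.65  0.47  2.04 -1.    0.62  0.36]
```

View pics/side1.png

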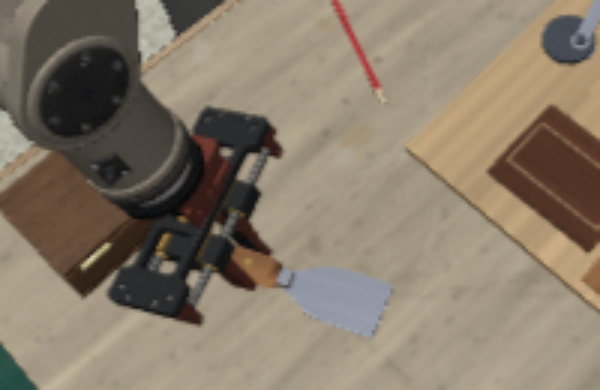

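The blade is gripped by the handle. Its front corners show at about (261,296) and (255,312) in the full side image.

```bash
cat >> h.py <<'E'
def kframe(head,pitch): # knife: x fwd, z up; pitch = tip down
    return Ro.from_euler('ZY',[head,pitch],degrees=True)
def kpose(): # knife tip + R from tool pose
    p,R=pose();K=np.load("k.npz");return p+R.apply(K["t"]),R*Ro.from_matrix(K["R"])
def tool(tip,head,pitch):
    K=np.load("k.npz");R=kframe(head,pitch)*Ro.from_matrix(K["R"]).inv();return np.array(tip)-R.apply(K["t"]),R
def kplan(path,per=5): plan([(*tool(t,h,q),n) for t,h,q,n in path],1,per)
def kshow():
    t,R=kpose();e=R.as_euler('ZYX',degrees=True);print("tip",t.round(4),"head,pitch,roll",e.round(1))
E
python3 - <<'E'
from h import *
c=load("side1");hsv=cv2.cvtColor(c["pixels"],cv2.COLOR_RGB2HSV).astype(int);H,S,V=hsv[...,0],hsv[...,1],hsv[...,2]
m=np.zeros(H.shape,bool);m[283:317,222:265]=1;m&=(H>100)&(H<125)&(S>20)
cs,_=cv2.findContours(m.astype(np.uint8),0,1);k=max(cs,key=len)[:,0];P=(ray(c,k,.006)[:,:2]*1000).astype(np.float32)
print(cv2.minAreaRect(P),cv2.approxPolyDP(cv2.convexHull(P),5,True)[:,0].round().tolist())
p,R=pose()
fx=R.as_matrix()[:,0];h=np.degrees(np.arctan2(fx[1],fx[0]));print("tool heading",h)
# knife handle centre line through grip: tip estimate from axis through tool y-centre
f=np.array([np.cos(np.radians(h)),np.sin(np.radians(h))])
u=P/1000-p[:2];s=u@f;print("fwd extent of blade from tcp",s.min(),s.max(),"lat",(u@[-f[1],f[0]]).min(),(u@[-f[1],f[0]]).max())
E
```

```text
((565.8280639648438, -278.21728515625), (84.08891296386719, 48.03456115722656), 26.980817794799805) [[525.0, -291.0], [532.0, -304.0], [562.0, -304.0], [612.0, -276.0], [591.0, -241.0], [539.0, -269.0]]
tool heading 27.124438551745943
fwd extent of blade from tcp 0.03718142776530144 0.12120537212951898 lat -0.02250135932139072 0.025575788017548232
```

Run:
```python
from h import *
p,R=pose();h=27.1
f=np.array([np.cos(np.radians(h)),np.sin(np.radians(h)),0]);T=p+.122*f;T[2]=.005
np.savez("k.npz",t=R.inv().apply(T-p),R=(R.inv()*kframe(h,0)).as_matrix())
kshow()
kplan([(T+[0,0,.08],h,0,2),([.65,-.17,.12],94.5,20,8),([.640,-.04,.11],94.5,80,11)],2)
```

```text
tip [ 0.6047 -0.2602  0.005 ] head,pitch,roll [27.1  0.   0. ]
python3 -m crank '[{"gripper":1,"dx":0.105,"dy":0.001,"dz":-0.386,"ax":0,"ay":0,"az":0},{"gripper":1,"dx":0.209,"dy":0.002,"dz":-0.772,"ax":0,"ay":0,"az":0}]'
python3 -m crank '[{"gripper":1,"dx":0.218,"dy":0.057,"dz":-0.04,"ax":0.004,"ay":-0.012,"az":-0.047},{"gripper":1,"dx":0.435,"dy":0.115,"dz":-0.08,"ax":0.008,"ay":-0.024,"az":-0.094}]'
python3 -m crank '[{"gripper":1,"dx":0.188,"dy":0.116,"dz":-0.058,"ax":0.004,"ay":-0.012,"az":-0.047},{"gripper":1,"dx":0.376,"dy":0.232,"dz":-0.116,"ax":0.008,"ay":-0.024,"az":-0.094}]'
python3 -m crank '[{"gripper":1,"dx":0.141,"dy":0.163,"dz":-0.075,"ax":0.004,"ay":-0.012,"az":-0.047},{"gripper":1,"dx":0.283,"dy":0.327,"dz":-0.149,"ax":0.008,"ay":-0.024,"az":-0.094}]'
python3 -m crank '[{"gripper":1,"dx":0.082,"dy":0.194,"dz":-0.088,"ax":0.004,"ay":-0.012,"az":-0.047},{"gripper":1,"dx":0.164,"dy":0.389,"dz":-0.176,"ax":0.008,"ay":-0.024,"az":-0.094}]'
python3 -m crank '[{"gripper":1,"dx":0.198,"dy":0,"dz":-0.078,"ax":0,"ay":-0.03,"az":0},{"gripper":1,"dx":0.397,"dy":0.001,"dz":-0.157,"ax":0,"ay":-0.061,"az":0}]'
python3 -m crank '[{"gripper":1,"dx":0.18,"dy":0.001,"dz":-0.114,"ax":0,"ay":-0.03,"az":0},{"gripper":1,"dx":0.36,"dy":0.001,"dz":-0.229,"ax":0,"ay":-0.061,"az":0}]'
python3 -m crank '[{"gripper":1,"dx":0.155,"dy":0.001,"dz":-0.146,"ax":0,"ay":-0.03,"az":0},{"gripper":1,"dx":0.31,"dy":0.001,"dz":-0.293,"ax":0,"ay":-0.061,"az":0}]'
python3 -m crank '[{"gripper":1,"dx":0.125,"dy":0.001,"dz":-0.173,"ax":0,"ay":-0.03,"az":0},{"gripper":1,"dx":0.249,"dy":0.001,"dz":-0.346,"ax":0,"ay":-0.061,"az":0}]'
python3 -m crank '[{"gripper":1,"dx":0.09,"dy":0.001,"dz":-0.194,"ax":0,"ay":-0.03,"az":0},{"gripper":1,"dx":0.179,"dy":0.001,"dz":-0.387,"ax":0,"ay":-0.061,"az":0}]'
python3 -m crank '[{"gripper":1,"dx":0.051,"dy":0.001,"dz":-0.207,"ax":0,"ay":-0.03,"az":0}]'
```

```bash
(
python3 -m crank '[{"gripper":1,"dx":0.1,"dy":0,"dz":-0.38,"ax":0,"ay":0,"az":0},{"gripper":1,"dx":0.21,"dy":0,"dz":-0.77,"ax":0,"ay":0,"az":0}]'
python3 -m crank '[{"gripper":1,"dx":0.218,"dy":0.057,"dz":-0.04,"ax":0.004,"ay":-0.012,"az":-0.047},{"gripper":1,"dx":0.435,"dy":0.115,"dz":-0.08,"ax":0.008,"ay":-0.024,"az":-0.094}]'
python3 -m crank '[{"gripper":1,"dx":0.188,"dy":0.116,"dz":-0.058,"ax":0.004,"ay":-0.012,"az":-0.047},{"gripper":1,"dx":0.376,"dy":0.232,"dz":-0.116,"ax":0.008,"ay":-0.024,"az":-0.094}]'
python3 -m crank '[{"gripper":1,"dx":0.141,"dy":0.163,"dz":-0.075,"ax":0.004,"ay":-0.012,"az":-0.047},{"gripper":1,"dx":0.283,"dy":0.327,"dz":-0.149,"ax":0.008,"ay":-0.024,"az":-0.094}]'
python3 -m crank '[{"gripper":1,"dx":0.082,"dy":0.194,"dz":-0.088,"ax":0.004,"ay":-0.012,"az":-0.047},{"gripper":1,"dx":0.164,"dy":0.389,"dz":-0.176,"ax":0.008,"ay":-0.024,"az":-0.094}]'
python3 -m crank '[{"gripper":1,"dx":0.198,"dy":0,"dz":-0.078,"ax":0,"ay":-0.03,"az":0},{"gripper":1,"dx":0.397,"dy":0,"dz":-0.157,"ax":0,"ay":-0.061,"az":0}]'
python3 -m crank '[{"gripper":1,"dx":0.18,"dy":0,"dz":-0.114,"ax":0,"ay":-0.03,"az":0},{"gripper":1,"dx":0.36,"dy":0,"dz":-0.229,"ax":0,"ay":-0.061,"az":0}]'
python3 -m crank '[{"gripper":1,"dx":0.155,"dy":0,"dz":-0.146,"ax":0,"ay":-0.03,"az":0},{"gripper":1,"dx":0.31,"dy":0,"dz":-0.293,"ax":0,"ay":-0.061,"az":0}]' )| grep -E "force|pos"
python3 -c "
from h import *;kshow();from workcell import *;print(np.round(sense()['qpos'],2))"
(python3 -m crank '[{"gripper":1,"dx":0.125,"dy":0,"dz":-0.173,"ax":0,"ay":-0.03,"az":0},{"gripper":1,"dx":0.249,"dy":0,"dz":-0.346,"ax":0,"ay":-0.061,"az":0}]'
python3 -m crank '[{"gripper":1,"dx":0.09,"dy":0,"dz":-0.194,"ax":0,"ay":-0.03,"az":0},{"gripper":1,"dx":0.179,"dy":0,"dz":-0.387,"ax":0,"ay":-0.061,"az":0}]'
python3 -m crank '[{"gripper":1,"dx":0.051,"dy":0,"dz":-0.207,"ax":0,"ay":-0.03,"az":0},{"gripper":1,"dx":0.051,"dy":0,"dz":-0.207,"ax":0,"ay":-0.03,"az":0},{"gripper":1,"dx":0.051,"dy":0,"dz":-0.207,"ax":0,"ay":-0.03,"az":0}]') | grep -E "force|pos"
python3 -c "
from h import *;kshow();from workcell import *;print(np.round(sense()['qpos'],2))"
```

```text
eef_pos: [0.4949, -0.315, 0.0859]
wrist_force: [1.9, 0.6, 0.1]
grasp_force: 59.9
eef_pos: [0.537, -0.3086, 0.1071]
wrist_force: [0.9, -0.2, 0.1]
grasp_force: 59.9
eef_pos: [0.5783, -0.2996, 0.1252]
wrist_force: [-0.2, 0.8, -1.7]
grasp_force: 59.9
eef_pos: [0.619, -0.292, 0.1443]
wrist_force: [0.8, -0.0, -0.8]
grasp_force: 59.9
eef_pos: [0.6598, -0.2846, 0.1637]
wrist_force: [-0.2, -0.1, -1.9]
grasp_force: 59.9
eef_pos: [0.6567, -0.2455, 0.1766]
wrist_force: [0.1, -0.5, -1.8]
grasp_force: 59.9
eef_pos: [0.6537, -0.2026, 0.189]
wrist_force: [0.5, -0.1, -2.9]
grasp_force: 59.9
eef_pos: [0.6512, -0.1613, 0.2015]
wrist_force: [-0.6, -0.7, -1.9]
grasp_force: 59.9
tip [ 0.6482 -0.0886  0.1035] head,pitch,roll [92.4 52.8 -1.2]
[-0.79  0.7   0.93  1.78  0.15  0.85 -0.04]
eef_pos: [0.6488, -0.1201, 0.2136]
wrist_force: [0.3, -0.0, -2.0]
grasp_force: 59.9
eef_pos: [0.6462, -0.0792, 0.2255]
wrist_force: [-0.2, 0.5, -1.7]
grasp_force: 59.9
eef_pos: [0.6449, -0.0597, 0.2306]
wrist_force: [0.0, -0.6, -1.1]
grasp_force: 59.9
tip [ 0.645  -0.0398  0.1102] head,pitch,roll [90.1 80.  -3.5]
[-1.13  1.02  1.1   1.74  0.3   1.03 -0.34]
```

Run:
```python
from h import *
kplan([([.642,-.16,.08],94.9,20,8),([.639,-.131,.040],94.9,3,3)],4)
```

```text
python3 -m crank '[{"gripper":1,"dx":0.008,"dy":-0.01,"dz":0.299,"ax":0,"ay":0.042,"az":-0.001},{"gripper":1,"dx":0.016,"dy":-0.019,"dz":0.599,"ax":-0.001,"ay":0.083,"az":-0.002},{"gripper":1,"dx":0.023,"dy":-0.029,"dz":0.898,"ax":-0.001,"ay":0.125,"az":-0.003},{"gripper":1,"dx":0.031,"dy":-0.038,"dz":1.2,"ax":-0.001,"ay":0.167,"az":-0.004}]'
python3 -m crank '[{"gripper":1,"dx":-0.143,"dy":-0.011,"dz":0.263,"ax":0,"ay":0.042,"az":-0.001},{"gripper":1,"dx":-0.286,"dy":-0.023,"dz":0.526,"ax":-0.001,"ay":0.083,"az":-0.002},{"gripper":1,"dx":-0.428,"dy":-0.034,"dz":0.789,"ax":-0.001,"ay":0.125,"az":-0.003},{"gripper":1,"dx":-0.571,"dy":-0.046,"dz":1.05,"ax":-0.001,"ay":0.167,"az":-0.004}]'
python3 -m crank '[{"gripper":1,"dx":0.093,"dy":-0.002,"dz":0.244,"ax":0,"ay":0.031,"az":0},{"gripper":1,"dx":0.186,"dy":-0.004,"dz":0.488,"ax":0,"ay":0.063,"az":0},{"gripper":1,"dx":0.278,"dy":-0.006,"dz":0.732,"ax":0,"ay":0.094,"az":0}]'
```

```bash
(python3 -m crank '[{"gripper":1,"dx":0.01,"dy":-0.01,"dz":0.3,"ax":0,"ay":0.042,"az":-0.001},{"gripper":1,"dx":0.016,"dy":-0.02,"dz":0.6,"ax":0,"ay":0.083,"az":-0.002},{"gripper":1,"dx":0.02,"dy":-0.03,"dz":0.9,"ax":0,"ay":0.125,"az":-0.003}]'
python3 -m crank '[{"gripper":1,"dx":-0.12,"dy":-0.01,"dz":0.28,"ax":0,"ay":0.042,"az":-0.001},{"gripper":1,"dx":-0.24,"dy":-0.02,"dz":0.56,"ax":0,"ay":0.083,"az":-0.002},{"gripper":1,"dx":-0.36,"dy":-0.03,"dz":0.84,"ax":0,"ay":0.125,"az":-0.003}]')|grep force
python3 - <<'E'
from h import *
kshow()
kplan([([.642,-.16,.08],94.9,20,3),([.639,-.131,.040],94.9,3,3)],3)
E
```

```text
wrist_force: [0.1, -0.5, -1.8]
grasp_force: 59.9
wrist_force: [0.2, -0.2, -2.6]
grasp_force: 59.9
tip [ 0.6419 -0.1279  0.085 ] head,pitch,roll [93.9 35.2 -0.2]
python3 -m crank '[{"gripper":1,"dx":-0.11,"dy":-0.001,"dz":0.159,"ax":0,"ay":0.028,"az":-0.002},{"gripper":1,"dx":-0.22,"dy":-0.002,"dz":0.317,"ax":0,"ay":0.056,"az":-0.003},{"gripper":1,"dx":-0.33,"dy":-0.003,"dz":0.476,"ax":-0.001,"ay":0.084,"az":-0.005}]'
python3 -m crank '[{"gripper":1,"dx":0.093,"dy":-0.002,"dz":0.244,"ax":0,"ay":0.031,"az":0},{"gripper":1,"dx":0.186,"dy":-0.004,"dz":0.488,"ax":0,"ay":0.063,"az":0},{"gripper":1,"dx":0.278,"dy":-0.006,"dz":0.732,"ax":0,"ay":0.094,"az":0}]'
```

```bash
(python3 -m crank '[{"gripper":1,"dx":-0.11,"dy":0,"dz":0.16,"ax":0,"ay":0.028,"az":-0.002},{"gripper":1,"dx":-0.22,"dy":0,"dz":0.32,"ax":0,"ay":0.056,"az":-0.003},{"gripper":1,"dx":-0.33,"dy":0,"dz":0.48,"ax":0,"ay":0.084,"az":-0.005}]'
python3 -m crank '[{"gripper":1,"dx":0.09,"dy":0,"dz":0.24,"ax":0,"ay":0.031,"az":0},{"gripper":1,"dx":0.19,"dy":0,"dz":0.49,"ax":0,"ay":0.063,"az":0},{"gripper":1,"dx":0.28,"dy":-0.01,"dz":0.73,"ax":0,"ay":0.094,"az":0},{"gripper":1,"dx":0.28,"dy":-0.01,"dz":0.73,"ax":0,"ay":0.094,"az":0}]')|grep force
python3 - <<'E'
from h import *
from workcell import *
kshow();t,R=kpose()
ims=[]
for n in("scene","side"):
    c=camera(n);np.savez(f"pics/{n}2.npz",**c)
    u=proj(c,t)[0];u2=proj(c,t-R.apply([.06,0,0]))[0];print(n,u.round(1))
    im=np.ascontiguousarray(c["pixels"][...,::-1]);x,y=np.int32(u)-[50,55]
    e=cv2.resize(im[y:y+100,x:x+100],None,fx=4,fy=4,interpolation=cv2.INTER_CUBIC)
    cv2.circle(e,tuple(np.int32((u-[x,y]+.5)*4)),3,(0,0,255),1);ims.append(e);print(x,y)
cv2.imwrite("pics/pre2.png",cv2.hconcat(ims))
E
```

```text
wrist_force: [0.3, 0.4, -1.6]
grasp_force: 59.9
wrist_force: [-0.7, -1.4, -1.4]
grasp_force: 59.9
tip [ 0.6349 -0.1337  0.034 ] head,pitch,roll [94.6  3.4  0.7]
scene [379.3 223.6]
329 168
side [300.1 275.3]
250 220
```

View pics/pre2.png

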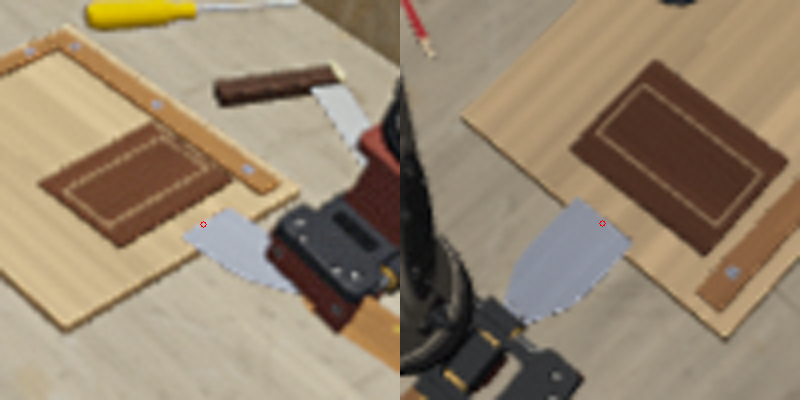

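The predicted tip (red) sits within about 1 px of the blade's front edge in both views. The blade faces the lid's right edge squarely.

Run:
```python
from h import *
kplan([([.637,-.130,.0145],94.9,3,3)],3)
```

```text
python3 -m crank '[{"gripper":1,"dx":-0.013,"dy":-0.004,"dz":0.078,"ax":-0.001,"ay":0.001,"az":0},{"gripper":1,"dx":-0.026,"dy":-0.007,"dz":0.157,"ax":-0.001,"ay":0.002,"az":0},{"gripper":1,"dx":-0.039,"dy":-0.011,"dz":0.235,"ax":-0.002,"ay":0.003,"az":-0.001}]'
```

```bash
(python3 -m crank '[{"gripper":1,"dx":-0.01,"dy":0,"dz":0.08,"ax":0,"ay":0.001,"az":0},{"gripper":1,"dx":-0.03,"dy":0,"dz":0.16,"ax":0,"ay":0.002,"az":0},{"gripper":1,"dx":-0.04,"dy":-0.01,"dz":0.23,"ax":-0.002,"ay":0.003,"az":0},{"gripper":1,"dx":-0.04,"dy":-0.01,"dz":0.23,"ax":-0.002,"ay":0.003,"az":0},{"gripper":1,"dx":-0.04,"dy":-0.01,"dz":0.23,"ax":-0.002,"ay":0.003,"az":0}]')|grep force
python3 - <<'E'
from h import *
kshow()
kplan([([.634,-.097,.0145],94.9,3,4)],4)
E
```

```text
wrist_force: [0.0, 0.6, -0.3]
grasp_force: 59.9
tip [ 0.6378 -0.127   0.0142] head,pitch,roll [95.   2.9  0. ]
python3 -m crank '[{"gripper":1,"dx":0.074,"dy":-0.004,"dz":0.015,"ax":0,"ay":0,"az":0},{"gripper":1,"dx":0.148,"dy":-0.007,"dz":0.03,"ax":0,"ay":0,"az":0},{"gripper":1,"dx":0.223,"dy":-0.011,"dz":0.044,"ax":0,"ay":0,"az":0},{"gripper":1,"dx":0.297,"dy":-0.014,"dz":0.059,"ax":0,"ay":-0.001,"az":0.001}]'
```

```bash
(python3 -m crank '[{"gripper":1,"dx":0.07,"dy":0,"dz":0.015,"ax":0,"ay":0,"az":0},{"gripper":1,"dx":0.15,"dy":-0.01,"dz":0.03,"ax":0,"ay":0,"az":0},{"gripper":1,"dx":0.22,"dy":-0.01,"dz":0.044,"ax":0,"ay":0,"az":0},{"gripper":1,"dx":0.3,"dy":-0.014,"dz":0.059,"ax":0,"ay":0,"az":0},{"gripper":1,"dx":0.3,"dy":-0.014,"dz":0.059,"ax":0,"ay":0,"az":0}]')|grep force
python3 - <<'E'
from h import *
from workcell import *
kshow()
t,R=kpose();ims=[]
for n in("scene","side"):
    c=camera(n);np.savez(f"pics/{n}3.npz",**c)
    x,y=np.int32(proj(c,t)[0])-[50,55]
    ims.append(cv2.resize(c["pixels"][y:y+100,x:x+100,::-1],None,fx=4,fy=4,interpolation=cv2.INTER_CUBIC))
cv2.imwrite("pics/ins3.png",cv2.hconcat(ims))
E
```

```text
wrist_force: [0.4, 0.5, -0.6]
grasp_force: 59.9
tip [ 0.6338 -0.0947  0.0152] head,pitch,roll [95.1  2.8  0. ]
```

View pics/ins3.png

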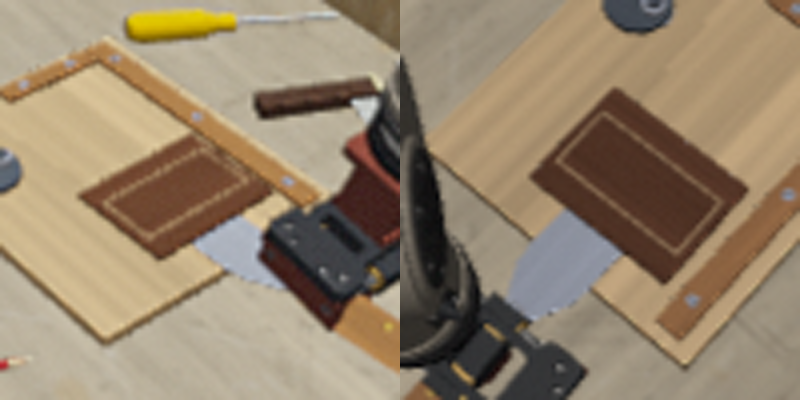

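The blade is under the lip: the lip covers the front edge in both views. I'll push the lid about 20 mm left first, so it lands well inside the clamping place, then lift.

```bash
(python3 -m crank '[{"gripper":1,"dx":0.06,"dy":0,"dz":0.015,"ax":0,"ay":0,"az":0},{"gripper":1,"dx":0.11,"dy":0,"dz":0.028,"ax":0,"ay":0,"az":0},{"gripper":1,"dx":0.16,"dy":0,"dz":0.042,"ax":0,"ay":0,"az":0},{"gripper":1,"dx":0.21,"dy":0,"dz":0.056,"ax":0,"ay":0,"az":0},{"gripper":1,"dx":0.21,"dy":0,"dz":0.056,"ax":0,"ay":0,"az":0}]')|grep force
cat > flip.py <<'E'
from h import *
import sys
def tipat(phi,base,s0): # lid section coords -> world tip
    a=np.radians(phi);rot=lambda d,h,a:np.array([d*np.cos(a)+h*np.sin(a),-d*np.sin(a)+h*np.cos(a)])
    h0=3.2
    sh=np.array([33,0])+rot(s0-33,h0,a) if phi<22.6 else np.array([46,0])+rot(s0-45,h0-5,a)
    sh-=[s0,h0]
    f=np.array([np.cos(np.radians(95)),np.sin(np.radians(95))])
    return base+np.r_[f*sh[0],sh[1]]/1000
E
python3 - <<'E'
from flip import *
from workcell import *
kshow();base=kpose()[0];np.save("base.npy",base)
c=camera("side");hsv=cv2.cvtColor(c["pixels"],cv2.COLOR_RGB2HSV).astype(int);m=np.zeros((400,640),np.uint8);m[215:300,280:370]=1
m&=((hsv[...,2]<105)&(hsv[...,1]>60)).astype(np.uint8);m=cv2.morphologyEx(m,cv2.MORPH_CLOSE,np.ones((5,5)));cs,_=cv2.findContours(m,0,1);k=max(cs,key=cv2.contourArea)[:,0]
print(cv2.minAreaRect((ray(c,k,.022)[:,:2]*1000).astype(np.float32)))
th=lambda p:3+p*.8
kplan([(tipat(p,base,-34),95,th(p),1) for p in(6,12,18,24,30,36,42,48)],4)
E
```

```text
wrist_force: [0.4, 0.2, -1.4]
grasp_force: 59.9
tip [ 0.6319 -0.0739  0.014 ] head,pitch,roll [95.1  2.8  0. ]
((630.3951416015625, -40.18618392944336), (119.15634155273438, 88.8792495727539), 5.325798034667969)
python3 -m crank '[{"gripper":1,"dx":0.06,"dy":0,"dz":-0.166,"ax":0,"ay":-0.028,"az":0},{"gripper":1,"dx":0.129,"dy":0,"dz":-0.324,"ax":0,"ay":-0.054,"az":0},{"gripper":1,"dx":0.212,"dy":0,"dz":-0.475,"ax":0,"ay":-0.081,"az":0},{"gripper":1,"dx":0.31,"dy":0,"dz":-0.621,"ax":0,"ay":-0.108,"az":0}]'
python3 -m crank '[{"gripper":1,"dx":0.058,"dy":0,"dz":-0.175,"ax":0,"ay":-0.027,"az":0},{"gripper":1,"dx":0.133,"dy":0.001,"dz":-0.345,"ax":0,"ay":-0.053,"az":0},{"gripper":1,"dx":0.223,"dy":0.001,"dz":-0.506,"ax":0,"ay":-0.08,"az":0},{"gripper":1,"dx":0.327,"dy":0.001,"dz":-0.659,"ax":0,"ay":-0.107,"az":0}]'
```

```bash
python3 -m crank '[{"gripper":1,"dx":0.03,"dy":0,"dz":-0.083,"ax":0,"ay":-0.014,"az":0},{"gripper":1,"dx":0.06,"dy":0,"dz":-0.166,"ax":0,"ay":-0.028,"az":0},{"gripper":1,"dx":0.129,"dy":0,"dz":-0.324,"ax":0,"ay":-0.054,"az":0},{"gripper":1,"dx":0.212,"dy":0,"dz":-0.475,"ax":0,"ay":-0.081,"az":0},{"gripper":1,"dx":0.31,"dy":0,"dz":-0.621,"ax":0,"ay":-0.108,"az":0}]' | grep force
python3 - <<'E'
from flip import *
from workcell import *
kshow()
ims=[]
for n in("scene","side"):
    c=camera(n);np.savez(f"pics/{n}4.npz",**c);t,R=kpose()
    x,y=np.int32(proj(c,t)[0])-[50,60]
    ims.append(cv2.resize(c["pixels"][y:y+100,x:x+100,::-1],None,fx=4,fy=4,interpolation=cv2.INTER_CUBIC))
cv2.imwrite("pics/lift4.png",cv2.hconcat(ims))
base=np.load("base.npy");th=lambda p:3+p*.8
kplan([(tipat(p,base,-34),95,th(p),1) for p in(30,36,42,48,54,60,66,72)],4)
E
```

```text
wrist_force: [0.5, 0.3, -1.3]
grasp_force: 59.9
tip [ 0.6315 -0.0685  0.0418] head,pitch,roll [94.9 22.5 -0. ]
python3 -m crank '[{"gripper":1,"dx":0.011,"dy":-0.026,"dz":-0.157,"ax":0.001,"ay":-0.026,"az":0.002},{"gripper":1,"dx":0.086,"dy":-0.025,"dz":-0.327,"ax":0.001,"ay":-0.053,"az":0.002},{"gripper":1,"dx":0.175,"dy":-0.023,"dz":-0.488,"ax":0.001,"ay":-0.08,"az":0.002},{"gripper":1,"dx":0.28,"dy":-0.022,"dz":-0.641,"ax":0.001,"ay":-0.106,"az":0.002}]'
python3 -m crank '[{"gripper":1,"dx":0.065,"dy":0,"dz":-0.173,"ax":0,"ay":-0.027,"az":0},{"gripper":1,"dx":0.145,"dy":0.001,"dz":-0.339,"ax":0,"ay":-0.053,"az":0},{"gripper":1,"dx":0.241,"dy":0.001,"dz":-0.497,"ax":0,"ay":-0.08,"az":0},{"gripper":1,"dx":0.351,"dy":0.001,"dz":-0.645,"ax":0,"ay":-0.107,"az":0}]'
```

View pics/lift4.png

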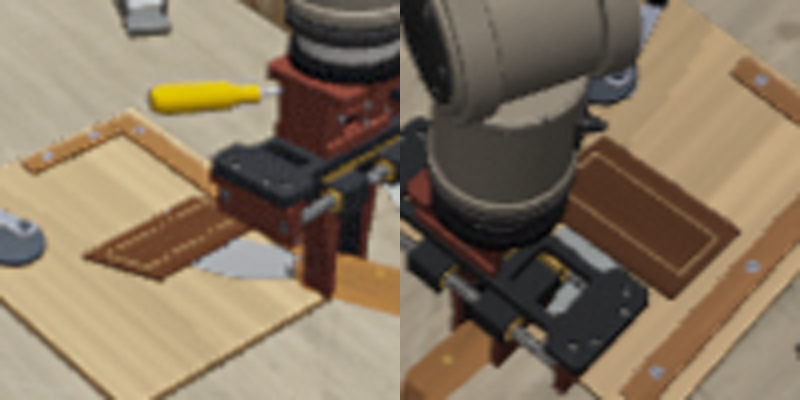

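The lid is tilting up on the blade in both views. Continuing the arc.

```bash
python3 -m crank '[{"gripper":1,"dx":0.01,"dy":0,"dz":-0.157,"ax":0,"ay":-0.026,"az":0},{"gripper":1,"dx":0.086,"dy":0,"dz":-0.327,"ax":0,"ay":-0.053,"az":0},{"gripper":1,"dx":0.175,"dy":-0.01,"dz":-0.488,"ax":0,"ay":-0.08,"az":0.002},{"gripper":1,"dx":0.28,"dy":-0.01,"dz":-0.641,"ax":0,"ay":-0.106,"az":0.002}]' | grep force
python3 - <<'E'
from flip import *
from workcell import *
kshow();t,R=kpose()
c=camera("scene");np.savez("pics/scene5.npz",**c);X,ok=cloud(c)
# lid pixels: dark brown above board
hsv=cv2.cvtColor(c["pixels"],cv2.COLOR_RGB2HSV).astype(int)
m=ok&(abs(X[...,0]-.63)<.09)&(abs(X[...,1]+.03)<.08)&(X[...,2]<.13)&(X[...,2]>.014)&(hsv[...,2]<125)&(hsv[...,1]>60)
P=X[m];print(len(P),P.mean(0).round(3));q=np.linalg.svd(P-P.mean(0))[2][2];print("lid normal",q.round(2),"y range",np.percentile(P[:,1],[2,98]).round(3),"z",np.percentile(P[:,2],[2,98]).round(3))
base=np.load("base.npy");th=lambda p:3+p*.8
kplan([(tipat(p,base,-34),95,th(p),1) for p in(54,60,66,72,78,84,90,94)],4)
E
```

```text
wrist_force: [0.1, 0.1, -2.3]
grasp_force: 59.9
tip [ 0.6293 -0.0554  0.0672] head,pitch,roll [94.3 41.5 -0.1]
582 [ 0.629 -0.036  0.023]
lid normal [ 0.01 -0.    1.  ] y range [-0.077  0.011] z [0.018 0.026]
python3 -m crank '[{"gripper":1,"dx":0.053,"dy":-0.007,"dz":-0.185,"ax":0,"ay":-0.026,"az":0},{"gripper":1,"dx":0.134,"dy":-0.007,"dz":-0.351,"ax":0,"ay":-0.053,"az":0},{"gripper":1,"dx":0.229,"dy":-0.007,"dz":-0.509,"ax":0,"ay":-0.079,"az":0},{"gripper":1,"dx":0.338,"dy":-0.006,"dz":-0.658,"ax":0,"ay":-0.106,"az":0}]'
python3 -m crank '[{"gripper":1,"dx":0.071,"dy":0,"dz":-0.17,"ax":0,"ay":-0.027,"az":0},{"gripper":1,"dx":0.158,"dy":0.001,"dz":-0.332,"ax":0,"ay":-0.053,"az":0},{"gripper":1,"dx":0.259,"dy":0.001,"dz":-0.486,"ax":0,"ay":-0.08,"az":0},{"gripper":1,"dx":0.334,"dy":0.001,"dz":-0.583,"ax":0,"ay":-0.098,"az":0}]'
```

The lid slid off the tip and is flat again (normal vertical, centre about (0.629,-0.036)). The tip had lagged in y. I'll push the lid back right from its left edge with the upright blade, then retry deeper and slower.

Run:
```python
from flip import *
kshow()
kplan([([.629,-.03,.10],95,60,3),([.627,.035,.10],95,80,3),([.627,.035,.016],95,80,4)],3)
```

```text
tip [ 0.6305 -0.0479  0.0665] head,pitch,roll [94.9 41.5 -0.1]
python3 -m crank '[{"gripper":1,"dx":0.059,"dy":0.001,"dz":-0.245,"ax":0,"ay":-0.034,"az":0},{"gripper":1,"dx":0.118,"dy":0.002,"dz":-0.489,"ax":0,"ay":-0.068,"az":0},{"gripper":1,"dx":0.177,"dy":0.004,"dz":-0.734,"ax":0,"ay":-0.103,"az":0}]'
python3 -m crank '[{"gripper":1,"dx":0.215,"dy":0.013,"dz":-0.28,"ax":0,"ay":-0.037,"az":0},{"gripper":1,"dx":0.43,"dy":0.026,"dz":-0.56,"ax":0,"ay":-0.074,"az":0},{"gripper":1,"dx":0.645,"dy":0.039,"dz":-0.839,"ax":0,"ay":-0.111,"az":0}]'
python3 -m crank '[{"gripper":1,"dx":0.19,"dy":0,"dz":0.089,"ax":0,"ay":0,"az":0},{"gripper":1,"dx":0.38,"dy":0,"dz":0.179,"ax":0,"ay":0,"az":0},{"gripper":1,"dx":0.57,"dy":0,"dz":0.268,"ax":0,"ay":0,"az":0}]'
python3 -m crank '[{"gripper":1,"dx":0.19,"dy":0,"dz":0.089,"ax":0,"ay":0,"az":0}]'
```

```bash
(python3 -m crank '[{"gripper":1,"dx":0.06,"dy":0,"dz":-0.245,"ax":0,"ay":-0.034,"az":0},{"gripper":1,"dx":0.12,"dy":0,"dz":-0.49,"ax":0,"ay":-0.068,"az":0},{"gripper":1,"dx":0.18,"dy":0,"dz":-0.73,"ax":0,"ay":-0.103,"az":0}]'
python3 -m crank '[{"gripper":1,"dx":0.215,"dy":0.013,"dz":-0.28,"ax":0,"ay":-0.037,"az":0},{"gripper":1,"dx":0.43,"dy":0.026,"dz":-0.56,"ax":0,"ay":-0.074,"az":0},{"gripper":1,"dx":0.645,"dy":0.039,"dz":-0.839,"ax":0,"ay":-0.111,"az":0},{"gripper":1,"dx":0.645,"dy":0.039,"dz":-0.839,"ax":0,"ay":-0.111,"az":0},{"gripper":1,"dx":0.645,"dy":0.039,"dz":-0.839,"ax":0,"ay":-0.111,"az":0}]') |grep force
python3 - <<'E'
from flip import *
from workcell import *
kshow()
kplan([([.627,.033,.0165],95,80,4),([.627,-.006,.0165],95,80,4),([.627,.012,.0165],95,80,2),([.627,.012,.09],95,80,3)],4)
E
```

```text
wrist_force: [0.5, -0.4, -2.2]
grasp_force: 59.9
wrist_force: [0.1, -1.6, -0.3]
grasp_force: 59.9
tip [0.6264 0.0292 0.0976] head,pitch,roll [95.2 79.9  0.6]
python3 -m crank '[{"gripper":1,"dx":0.187,"dy":0.002,"dz":0.078,"ax":-0.001,"ay":0,"az":0},{"gripper":1,"dx":0.375,"dy":0.005,"dz":0.155,"ax":-0.001,"ay":0,"az":0},{"gripper":1,"dx":0.562,"dy":0.007,"dz":0.233,"ax":-0.002,"ay":0,"az":0},{"gripper":1,"dx":0.75,"dy":0.009,"dz":0.31,"ax":-0.002,"ay":0,"az":0}]'
python3 -m crank '[{"gripper":1,"dx":-0.041,"dy":-0.009,"dz":0.088,"ax":0,"ay":0,"az":0},{"gripper":1,"dx":-0.083,"dy":-0.017,"dz":0.176,"ax":0,"ay":0,"az":0},{"gripper":1,"dx":-0.124,"dy":-0.026,"dz":0.264,"ax":0,"ay":0,"az":0},{"gripper":1,"dx":-0.165,"dy":-0.035,"dz":0.352,"ax":0,"ay":0,"az":0}]'
python3 -m crank '[{"gripper":1,"dx":0.038,"dy":0.008,"dz":-0.081,"ax":0,"ay":0,"az":0},{"gripper":1,"dx":0.076,"dy":0.016,"dz":-0.162,"ax":0,"ay":0,"az":0},{"gripper":1,"dx":-0.146,"dy":0.016,"dz":-0.266,"ax":0,"ay":0,"az":0},{"gripper":1,"dx":-0.367,"dy":0.016,"dz":-0.371,"ax":0,"ay":0,"az":0}]'
python3 -m crank '[{"gripper":1,"dx":-0.222,"dy":0,"dz":-0.104,"ax":0,"ay":0,"az":0}]'
```

```bash
(python3 -m crank '[{"gripper":1,"dx":0.187,"dy":0,"dz":0.078,"ax":0,"ay":0,"az":0},{"gripper":1,"dx":0.375,"dy":0,"dz":0.155,"ax":0,"ay":0,"az":0},{"gripper":1,"dx":0.562,"dy":0.007,"dz":0.233,"ax":0,"ay":0,"az":0},{"gripper":1,"dx":0.74,"dy":0.009,"dz":0.31,"ax":0,"ay":0,"az":0},{"gripper":1,"dx":0.74,"dy":0.009,"dz":0.31,"ax":0,"ay":0,"az":0}]'
python3 -c "
from h import *;kshow()"
python3 -m crank '[{"gripper":1,"dx":-0.041,"dy":-0.009,"dz":0.088,"ax":0,"ay":0,"az":0},{"gripper":1,"dx":-0.083,"dy":-0.017,"dz":0.176,"ax":0,"ay":0,"az":0},{"gripper":1,"dx":-0.124,"dy":-0.026,"dz":0.264,"ax":0,"ay":0,"az":0},{"gripper":1,"dx":-0.165,"dy":-0.035,"dz":0.352,"ax":0,"ay":0,"az":0},{"gripper":1,"dx":-0.165,"dy":-0.035,"dz":0.352,"ax":0,"ay":0,"az":0}]' 
python3 -c "
from h import *;kshow()") |grep -E "force|tip"
python3 - <<'E'
from flip import *
from workcell import *
for n in("side","scene"):
    c=camera(n);np.savez(f"pics/{n}6.npz",**c);X,ok=cloud(c)
    hsv=cv2.cvtColor(c["pixels"],cv2.COLOR_RGB2HSV).astype(int)
    m=ok&(abs(X[...,0]-.63)<.08)&(X[...,1]>-.13)&(X[...,1]<.03)&(X[...,2]<.05)&(X[...,2]>.014)&(hsv[...,2]<110)&(hsv[...,1]>60)
    P=X[m]
    print(n,len(P),P[:,2].mean().round(4),cv2.minAreaRect((P[:,:2]*1000).astype(np.float32)),np.percentile(P,[2,98],axis=0).round(3).tolist())
E
```

```text
wrist_force: [-0.7, -0.2, -1.6]
grasp_force: 59.9
tip [0.6259 0.0322 0.0163] head,pitch,roll [95.1 79.9  0.6]
wrist_force: [-0.3, -0.5, -1.1]
grasp_force: 59.9
tip [ 0.6266 -0.009   0.0208] head,pitch,roll [93.3 80.  -1.1]
side 1240 0.0216 ((628.4281005859375, -54.09993362426758), (120.4890365600586, 92.74683380126953), 5.181178569793701) [[0.572, -0.099, 0.017], [0.686, -0.011, 0.026]]
scene 456 0.0228 ((628.302490234375, -58.440879821777344), (117.8841323852539, 86.81730651855469), 4.6856608390808105) [[0.571, -0.102, 0.02], [0.681, -0.02, 0.026]]
```

```bash
(python3 -m crank '[{"gripper":1,"dx":0.038,"dy":0.008,"dz":-0.081,"ax":0,"ay":0,"az":0},{"gripper":1,"dx":0.076,"dy":0.016,"dz":-0.162,"ax":0,"ay":0,"az":0},{"gripper":1,"dx":-0.146,"dy":0.016,"dz":-0.266,"ax":0,"ay":0,"az":0},{"gripper":1,"dx":-0.367,"dy":0.016,"dz":-0.371,"ax":0,"ay":0,"az":0},{"gripper":1,"dx":-0.59,"dy":0.016,"dz":-0.47,"ax":0,"ay":0,"az":0}]' ) |grep -E "force|tip"
python3 - <<'E'
from flip import *
kshow()
kplan([([.630,-.07,.11],95,50,4),([.637,-.155,.09],95,20,4),([.636,-.128,.03],95,3,3)],3)
E
```

```text
wrist_force: [0.0, -0.1, -0.9]
grasp_force: 59.9
tip [0.6276 0.0127 0.0939] head,pitch,roll [93.8 79.9 -0.9]
python3 -m crank '[{"gripper":1,"dx":-0.127,"dy":-0.01,"dz":0.327,"ax":0,"ay":0.042,"az":0},{"gripper":1,"dx":-0.254,"dy":-0.019,"dz":0.654,"ax":0,"ay":0.083,"az":-0.001},{"gripper":1,"dx":-0.381,"dy":-0.029,"dz":0.981,"ax":-0.001,"ay":0.125,"az":-0.001}]'
python3 -m crank '[{"gripper":1,"dx":-0.242,"dy":-0.011,"dz":0.254,"ax":0,"ay":0.042,"az":0},{"gripper":1,"dx":-0.348,"dy":-0.012,"dz":0.591,"ax":0,"ay":0.083,"az":0},{"gripper":1,"dx":-0.453,"dy":-0.014,"dz":0.929,"ax":0,"ay":0.125,"az":0}]'
python3 -m crank '[{"gripper":1,"dx":-0.227,"dy":-0.002,"dz":0.271,"ax":0,"ay":0.042,"az":0},{"gripper":1,"dx":-0.453,"dy":-0.003,"dz":0.543,"ax":0,"ay":0.083,"az":0},{"gripper":1,"dx":-0.284,"dy":0.001,"dz":0.819,"ax":0,"ay":0.115,"az":0}]'
python3 -m crank '[{"gripper":1,"dx":0.06,"dy":0.004,"dz":0.318,"ax":0,"ay":0.031,"az":0},{"gripper":1,"dx":0.12,"dy":0.008,"dz":0.637,"ax":0,"ay":0.063,"az":0}]'
```

```bash
(python3 -m crank '[{"gripper":1,"dx":-0.127,"dy":-0.01,"dz":0.327,"ax":0,"ay":0.042,"az":0},{"gripper":1,"dx":-0.254,"dy":-0.019,"dz":0.654,"ax":0,"ay":0.083,"az":0},{"gripper":1,"dx":-0.38,"dy":-0.029,"dz":0.98,"ax":0,"ay":0.125,"az":0}]'
python3 -m crank '[{"gripper":1,"dx":-0.242,"dy":-0.011,"dz":0.254,"ax":0,"ay":0.042,"az":0},{"gripper":1,"dx":-0.348,"dy":-0.012,"dz":0.591,"ax":0,"ay":0.083,"az":0},{"gripper":1,"dx":-0.453,"dy":-0.014,"dz":0.929,"ax":0,"ay":0.125,"az":0}]'
python3 -m crank '[{"gripper":1,"dx":-0.227,"dy":0,"dz":0.271,"ax":0,"ay":0.042,"az":0},{"gripper":1,"dx":-0.453,"dy":0,"dz":0.543,"ax":0,"ay":0.083,"az":0},{"gripper":1,"dx":-0.284,"dy":0,"dz":0.819,"ax":0,"ay":0.115,"az":0},{"gripper":1,"dx":-0.284,"dy":0,"dz":0.819,"ax":0,"ay":0.115,"az":0},{"gripper":1,"dx":-0.284,"dy":0,"dz":0.819,"ax":0,"ay":0.115,"az":0}]') |grep -E "force|tip"
python3 - <<'E'
from flip import *
kshow()
kplan([([.636,-.125,.0146],95,3,4)],4)
E
```

```text
wrist_force: [0.5, -0.2, -2.1]
grasp_force: 59.9
wrist_force: [0.6, -0.3, -1.6]
grasp_force: 59.9
wrist_force: [0.3, 0.5, -0.4]
grasp_force: 59.9
tip [ 0.6348 -0.1457  0.069 ] head,pitch,roll [94.5 15.   0.1]
python3 -m crank '[{"gripper":1,"dx":0.04,"dy":0.01,"dz":0.199,"ax":0,"ay":0.017,"az":-0.001},{"gripper":1,"dx":0.08,"dy":0.019,"dz":0.398,"ax":0,"ay":0.033,"az":-0.001},{"gripper":1,"dx":0.121,"dy":0.029,"dz":0.597,"ax":0,"ay":0.05,"az":-0.002},{"gripper":1,"dx":0.161,"dy":0.038,"dz":0.796,"ax":0,"ay":0.067,"az":-0.003}]'
```

```bash
(python3 -m crank '[{"gripper":1,"dx":0.04,"dy":0.01,"dz":0.199,"ax":0,"ay":0.017,"az":0},{"gripper":1,"dx":0.08,"dy":0.02,"dz":0.4,"ax":0,"ay":0.033,"az":0},{"gripper":1,"dx":0.121,"dy":0.03,"dz":0.6,"ax":0,"ay":0.05,"az":-0.002},{"gripper":1,"dx":0.16,"dy":0.038,"dz":0.79,"ax":0,"ay":0.067,"az":-0.003},{"gripper":1,"dx":0.16,"dy":0.038,"dz":0.79,"ax":0,"ay":0.067,"az":-0.003}]'
python3 -m crank '[{"gripper":1,"dx":0,"dy":0,"dz":0,"ax":0,"ay":0,"az":0}]') |grep -E "force|tip"
python3 - <<'E'
from flip import *
kshow()
kplan([([.633,-.086,.0146],95,3,5)],5)
E
```

```text
wrist_force: [-0.2, -0.1, -1.3]
grasp_force: 59.9
wrist_force: [0.1, -0.0, -0.7]
grasp_force: 59.9
tip [ 0.6374 -0.1218  0.0166] head,pitch,roll [95.4  3.  -0.1]
python3 -m crank '[{"gripper":1,"dx":0.07,"dy":-0.004,"dz":0.019,"ax":0,"ay":0,"az":0},{"gripper":1,"dx":0.139,"dy":-0.007,"dz":0.038,"ax":0,"ay":0,"az":0.001},{"gripper":1,"dx":0.209,"dy":-0.011,"dz":0.058,"ax":0,"ay":0,"az":0.001},{"gripper":1,"dx":0.278,"dy":-0.014,"dz":0.077,"ax":0,"ay":0,"az":0.002},{"gripper":1,"dx":0.348,"dy":-0.018,"dz":0.096,"ax":0,"ay":0,"az":0.002}]'
```

```bash
(python3 -m crank '[{"gripper":1,"dx":0.0,"dy":0,"dz":0.02,"ax":0,"ay":0,"az":0},{"gripper":1,"dx":0.1,"dy":0,"dz":0.045,"ax":0,"ay":0,"az":0},{"gripper":1,"dx":0.18,"dy":-0.01,"dz":0.065,"ax":0,"ay":0,"az":0},{"gripper":1,"dx":0.27,"dy":-0.014,"dz":0.09,"ax":0,"ay":0,"az":0},{"gripper":1,"dx":0.34,"dy":-0.018,"dz":0.105,"ax":0,"ay":0,"az":0}]'
python3 -m crank '[{"gripper":1,"dx":0,"dy":0,"dz":0,"ax":0,"ay":0,"az":0},{"gripper":1,"dx":0,"dy":0,"dz":0,"ax":0,"ay":0,"az":0}]') |grep -E "force|tip"
python3 - <<'E'
from flip import *
from workcell import *
kshow()
c=camera("side");X,ok=cloud(c);hsv=cv2.cvtColor(c["pixels"],cv2.COLOR_RGB2HSV).astype(int)
m=ok&(abs(X[...,0]-.63)<.08)&(X[...,1]>-.13)&(X[...,1]<.03)&(X[...,2]<.05)&(X[...,2]>.014)&(hsv[...,2]<110)&(hsv[...,1]>60)
P=X[m];print(len(P),P[:,2].mean().round(4),cv2.minAreaRect((P[:,:2]*1000).astype(np.float32)))
kshow()
E
```

```text
wrist_force: [-0.0, -0.5, -1.0]
grasp_force: 59.9
wrist_force: [0.4, 0.3, -1.3]
grasp_force: 59.9
tip [ 0.6316 -0.0885  0.0131] head,pitch,roll [95.2  3.  -0. ]
1232 0.0216 ((621.4240112304688, -32.61848449707031), (126.53469848632812, 131.85943603515625), 5.520506381988525)
tip [ 0.6316 -0.089   0.0131] head,pitch,roll [95.2  3.  -0. ]
```

```bash
(python3 -m crank '[{"gripper":1,"dx":0.03,"dy":0,"dz":0,"ax":0,"ay":0,"az":0},{"gripper":1,"dx":0.06,"dy":0,"dz":0.005,"ax":0,"ay":0,"az":0},{"gripper":1,"dx":0.06,"dy":0,"dz":0.005,"ax":0,"ay":0,"az":0}]') |grep -E "force|tip"
cat >> flip.py <<'E'
from workcell import *
def lid(n="scene"):
    c=camera(n);X,ok=cloud(c);hsv=cv2.cvtColor(c["pixels"],cv2.COLOR_RGB2HSV).astype(int)
    m=ok&(abs(X[...,0]-.63)<.08)&(X[...,1]>-.12)&(X[...,1]<.13)&(X[...,2]<.13)&(X[...,2]>.017)&(hsv[...,2]<120)&(hsv[...,1]>60)&(hsv[...,0]<15)
    m=m.astype(np.uint8);k,l,st,_=cv2.connectedComponentsWithStats(m);m=l==1+np.argmax(st[1:,4])
    P=X[m];v=np.linalg.svd(P-np.median(P,0),full_matrices=False)[2][2];print(n,len(P),"mid",np.median(P,0).round(3),"normal",v.round(2),"y",np.percentile(P[:,1],[2,98]).round(3),"z",np.percentile(P[:,2],[2,98]).round(3))
    cv2.imwrite(f"pics/last_{n}.png",c["pixels"][...,::-1])
E
python3 - <<'E'
from flip import *
kshow();lid();base=kpose()[0];np.save("base.npy",base)
f=np.array([-.087,.996,0])*.001
kplan([(tipat(p,base,-33)+f*p/10,95,3+.9*p,1) for p in(5,10,15,20,24)],5)
E
```

```text
wrist_force: [0.0, 0.9, -1.1]
grasp_force: 59.9
tip [ 0.6311 -0.0822  0.0138] head,pitch,roll [95.2  2.9 -0. ]
scene 261 mid [ 0.628 -0.049  0.023] normal [ 0.   -0.02 -1.  ] y [-0.07  -0.029] z [0.02  0.026]
python3 -m crank '[{"gripper":1,"dx":0.052,"dy":-0.004,"dz":-0.146,"ax":0,"ay":-0.025,"az":0.001},{"gripper":1,"dx":0.116,"dy":-0.003,"dz":-0.287,"ax":0,"ay":-0.05,"az":0.001},{"gripper":1,"dx":0.191,"dy":-0.002,"dz":-0.422,"ax":0,"ay":-0.075,"az":0.001},{"gripper":1,"dx":0.277,"dy":-0.002,"dz":-0.551,"ax":0,"ay":-0.1,"az":0.001},{"gripper":1,"dx":0.354,"dy":-0.001,"dz":-0.653,"ax":0,"ay":-0.12,"az":0.001}]'
```

```bash
(python3 -m crank '[{"gripper":1,"dx":0.052,"dy":0,"dz":-0.146,"ax":0,"ay":-0.025,"az":0},{"gripper":1,"dx":0.116,"dy":0,"dz":-0.287,"ax":0,"ay":-0.05,"az":0},{"gripper":1,"dx":0.191,"dy":0,"dz":-0.422,"ax":0,"ay":-0.075,"az":0},{"gripper":1,"dx":0.277,"dy":0,"dz":-0.551,"ax":0,"ay":-0.1,"az":0},{"gripper":1,"dx":0.354,"dy":0,"dz":-0.653,"ax":0,"ay":-0.12,"az":0}]'
python3 -m crank '[{"gripper":1,"dx":0,"dy":0,"dz":0,"ax":0,"ay":0,"az":0}]') |grep -E "force|tip"
python3 - <<'E'
from flip import *
kshow();lid();lid("side");base=np.load("base.npy")
f=np.array([-.087,.996,0])*.001
print("want",tipat(24,base,-33)+f*2.4)
kplan([(tipat(p,base,-33)+f*3,95,3+.9*p,1) for p in(28,32,36,40,44)],5)
E
```

```text
wrist_force: [0.4, -0.6, -1.2]
grasp_force: 59.9
wrist_force: [-0.1, 1.6, -1.8]
grasp_force: 59.9
tip [ 0.6312 -0.0687  0.0416] head,pitch,roll [95.4 24.5 -0.2]
scene 323 mid [ 0.619 -0.04   0.038] normal [ 0.04 -0.37 -0.93] y [-0.078  0.002] z [0.021 0.051]
side 916 mid [ 0.633 -0.032  0.033] normal [ 0.04 -0.36 -0.93] y [-0.073  0.008] z [0.018 0.049]
want [ 0.63020507 -0.072984    0.04068757]
python3 -m crank '[{"gripper":1,"dx":0.041,"dy":-0.001,"dz":-0.128,"ax":0,"ay":-0.021,"az":0.001},{"gripper":1,"dx":0.087,"dy":0,"dz":-0.251,"ax":0,"ay":-0.041,"az":0.001},{"gripper":1,"dx":0.141,"dy":0,"dz":-0.37,"ax":0,"ay":-0.061,"az":0.001},{"gripper":1,"dx":0.202,"dy":0.001,"dz":-0.486,"ax":0.001,"ay":-0.081,"az":0.001},{"gripper":1,"dx":0.271,"dy":0.001,"dz":-0.597,"ax":0.001,"ay":-0.101,"az":0.001}]'
```

Run:
```python
from flip import *
base=np.load("base.npy");t=kpose()[0];off=t-tipat(23.5,base,-33);off[2]=0;print(off);np.save("off.npy",off)
kplan([(tipat(p,base,-33)+off,95,3+.9*p,1) for p in(28,32,36,40,44)],5)
```

```text
[-0.00046434  0.00299487  0.        ]
python3 -m crank '[{"gripper":1,"dx":0.041,"dy":-0.003,"dz":-0.128,"ax":0,"ay":-0.021,"az":0.001},{"gripper":1,"dx":0.087,"dy":-0.002,"dz":-0.251,"ax":0,"ay":-0.041,"az":0.001},{"gripper":1,"dx":0.141,"dy":-0.002,"dz":-0.37,"ax":0,"ay":-0.061,"az":0.001},{"gripper":1,"dx":0.203,"dy":-0.001,"dz":-0.486,"ax":0.001,"ay":-0.081,"az":0.001},{"gripper":1,"dx":0.272,"dy":-0.001,"dz":-0.597,"ax":0.001,"ay":-0.101,"az":0.001}]'
```

```bash
(python3 -m crank '[{"gripper":1,"dx":0.045,"dy":0,"dz":-0.128,"ax":0,"ay":-0.021,"az":0},{"gripper":1,"dx":0.095,"dy":0,"dz":-0.251,"ax":0,"ay":-0.041,"az":0},{"gripper":1,"dx":0.15,"dy":0,"dz":-0.37,"ax":0,"ay":-0.061,"az":0},{"gripper":1,"dx":0.21,"dy":0,"dz":-0.486,"ax":0,"ay":-0.081,"az":0},{"gripper":1,"dx":0.28,"dy":0,"dz":-0.597,"ax":0,"ay":-0.101,"az":0}]'
python3 -m crank '[{"gripper":1,"dx":0,"dy":0,"dz":0,"ax":0,"ay":0,"az":0}]') |grep -E "force|tip"
python3 - <<'E'
from flip import *
kshow();lid();lid("side");base=np.load("base.npy");off=np.load("off.npy");print("want",tipat(44,base,-33)+off)
kplan([(tipat(p,base,-33)+off,95,3+.9*p,1) for p in(49,54,59,64,69)],5)
E
```

```text
wrist_force: [0.5, 0.3, -1.3]
grasp_force: 59.9
wrist_force: [0.2, 0.8, -2.2]
grasp_force: 59.9
tip [ 0.6288 -0.0554  0.0622] head,pitch,roll [95.3 42.7  0. ]
scene 207 mid [ 0.616 -0.037  0.056] normal [-0.06  0.58  0.82] y [-0.061  0.001] z [0.027 0.071]
side 168 mid [ 0.675 -0.016  0.044] normal [ 0.03 -0.58 -0.81] y [-0.051  0.017] z [0.018 0.069]
want [ 0.62867446 -0.05780542  0.06349504]
python3 -m crank '[{"gripper":1,"dx":0.055,"dy":0.006,"dz":-0.166,"ax":0,"ay":-0.025,"az":0},{"gripper":1,"dx":0.118,"dy":0.006,"dz":-0.317,"ax":0,"ay":-0.05,"az":0},{"gripper":1,"dx":0.193,"dy":0.007,"dz":-0.463,"ax":0,"ay":-0.075,"az":0},{"gripper":1,"dx":0.28,"dy":0.007,"dz":-0.602,"ax":0,"ay":-0.1,"az":0},{"gripper":1,"dx":0.378,"dy":0.007,"dz":-0.733,"ax":0,"ay":-0.125,"az":0}]'
```

Run:
```python
from flip import *
kshow();t0=kpose()[0]
def T(phi,A):
    a=np.radians(phi);y=A-.079*np.cos(a)-.0025*np.sin(a);z=.012+.079*np.sin(a)-.0025*np.cos(a)
    return [t0[0]-.087*(y-t0[1]),y,z]
L=[(42,.015,45),(50,.016,50),(58,.018,56),(66,.019,62),(74,.019,68),(82,.019,74),(90,.019,79),(98,.019,82),(104,.019,84),(108,.019,84)]
for p,A,th in L:print(p,np.round(T(p,A),3),th)
kplan([(T(p,A),95,th,1) for p,A,th in L],5)
```

```text
tip [ 0.6282 -0.0588  0.0627] head,pitch,roll [95.  42.7  0. ]
42 [ 0.627 -0.045  0.063] 45
50 [ 0.626 -0.037  0.071] 50
58 [ 0.625 -0.026  0.078] 56
66 [ 0.624 -0.015  0.083] 62
74 [ 0.624 -0.005  0.087] 68
82 [0.623 0.006 0.09 ] 74
90 [0.622 0.016 0.091] 79
98 [0.621 0.028 0.091] 82
104 [0.62  0.036 0.089] 84
108 [0.619 0.041 0.088] 84
python3 -m crank '[{"gripper":1,"dx":0.133,"dy":0,"dz":-0.112,"ax":0,"ay":-0.013,"az":0},{"gripper":1,"dx":0.211,"dy":0,"dz":-0.322,"ax":0,"ay":-0.041,"az":0},{"gripper":1,"dx":0.332,"dy":0.001,"dz":-0.547,"ax":0,"ay":-0.074,"az":0},{"gripper":1,"dx":0.468,"dy":0.002,"dz":-0.752,"ax":0,"ay":-0.107,"az":0},{"gripper":1,"dx":0.619,"dy":0.002,"dz":-0.937,"ax":0,"ay":-0.141,"az":0}]'
python3 -m crank '[{"gripper":1,"dx":0.085,"dy":0.001,"dz":-0.222,"ax":0,"ay":-0.033,"az":0},{"gripper":1,"dx":0.186,"dy":0.001,"dz":-0.414,"ax":0,"ay":-0.061,"az":0},{"gripper":1,"dx":0.287,"dy":0.001,"dz":-0.556,"ax":0,"ay":-0.078,"az":0},{"gripper":1,"dx":0.369,"dy":0.002,"dz":-0.65,"ax":0,"ay":-0.089,"az":0},{"gripper":1,"dx":0.412,"dy":0.002,"dz":-0.684,"ax":0,"ay":-0.089,"az":0}]'
```

```bash
(python3 -m crank '[{"gripper":1,"dx":0.133,"dy":0,"dz":-0.112,"ax":0,"ay":-0.013,"az":0},{"gripper":1,"dx":0.211,"dy":0,"dz":-0.322,"ax":0,"ay":-0.041,"az":0},{"gripper":1,"dx":0.332,"dy":0,"dz":-0.547,"ax":0,"ay":-0.074,"az":0},{"gripper":1,"dx":0.468,"dy":0,"dz":-0.752,"ax":0,"ay":-0.107,"az":0},{"gripper":1,"dx":0.619,"dy":0,"dz":-0.937,"ax":0,"ay":-0.141,"az":0}]'
python3 -m crank '[{"gripper":1,"dx":0.085,"dy":0,"dz":-0.222,"ax":0,"ay":-0.033,"az":0},{"gripper":1,"dx":0.186,"dy":0,"dz":-0.414,"ax":0,"ay":-0.061,"az":0},{"gripper":1,"dx":0.287,"dy":0,"dz":-0.556,"ax":0,"ay":-0.078,"az":0},{"gripper":1,"dx":0.369,"dy":0,"dz":-0.65,"ax":0,"ay":-0.089,"az":0},{"gripper":1,"dx":0.412,"dy":0,"dz":-0.684,"ax":0,"ay":-0.089,"az":0}]'
python3 -m crank '[{"gripper":1,"dx":0,"dy":0,"dz":0,"ax":0,"ay":0,"az":0},{"gripper":1,"dx":0,"dy":0,"dz":0,"ax":0,"ay":0,"az":0}]') |grep -E "force|time"
python3 - <<'E'
from flip import *
kshow();lid();lid("side")
a,b=[cv2.imread(f"pics/last_{n}.png") for n in("scene","side")]
cv2.imwrite("pics/f7.png",cv2.hconcat([cv2.resize(a[150:260,280:410],(400,338)),cv2.resize(b[170:310,240:400],(400,338))]))
E
```

```text
time: 18.45
wrist_force: [0.7, -0.8, -2.4]
grasp_force: 59.9
time: 18.95
wrist_force: [-0.5, 1.5, 5.2]
grasp_force: 59.9
time: 19.15
wrist_force: [0.5, 1.5, 3.3]
grasp_force: 59.9
tip [0.6201 0.0399 0.0887] head,pitch,roll [93.5 84.1 -1.4]
scene 741 mid [0.62  0.027 0.059] normal [ 0.06 -0.94  0.33] y [0.014 0.047] z [0.018 0.096]
side 896 mid [0.63  0.03  0.063] normal [ 0.08 -0.93  0.35] y [0.015 0.05 ] z [0.019 0.098]
```

View pics/f7.png

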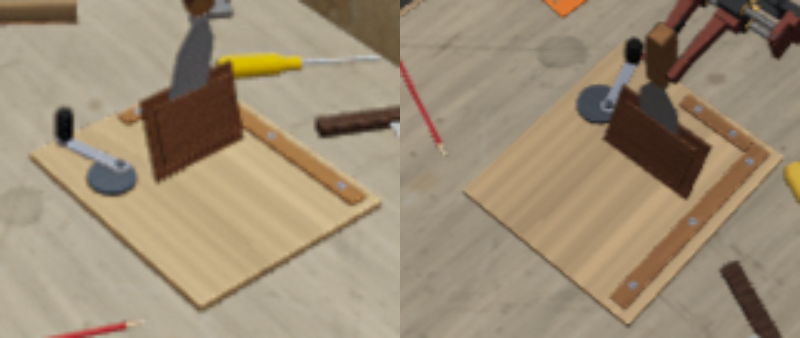

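The lid stands past vertical at about 110°, plug side facing right. The blade tip sits in the lip/plug corner at roughly (190,90) left and (655,120) right. I'll guide it down to the left.

Run:
```python
from flip import *
kshow();t0=kpose()[0]
def T(phi,A,d=.079):
    a=np.radians(phi);u=np.array([-np.cos(a),np.sin(a)]);n=np.array([-np.sin(a),-np.cos(a)])
    y,z=np.array([A,.012])+u*d+n*.006
    return [t0[0]-.087*(y-t0[1]),y,z]
L=[(115,.020),(120,.019),(125,.018),(130,.017),(135,.016)]
for p,A in L:print(p,np.round(T(p,A),3))
kplan([(T(p,A),95,84,1) for p,A in L],5)
```

```text
tip [0.62   0.0403 0.0886] head,pitch,roll [93.4 84.1 -1.6]
115 [0.619 0.048 0.086]
120 [0.619 0.053 0.083]
125 [0.618 0.058 0.08 ]
130 [0.618 0.063 0.076]
135 [0.618 0.068 0.072]
python3 -m crank '[{"gripper":1,"dx":0.051,"dy":0.004,"dz":-0.062,"ax":0,"ay":0,"az":-0.001},{"gripper":1,"dx":0.095,"dy":0.004,"dz":-0.102,"ax":0,"ay":0,"az":-0.001},{"gripper":1,"dx":0.144,"dy":0.003,"dz":-0.138,"ax":0,"ay":0,"az":-0.001},{"gripper":1,"dx":0.197,"dy":0.003,"dz":-0.169,"ax":0,"ay":0,"az":-0.001},{"gripper":1,"dx":0.253,"dy":0.003,"dz":-0.195,"ax":0,"ay":0,"az":-0.001}]'
```

```bash
(python3 -m crank '[{"gripper":1,"dx":0.051,"dy":0,"dz":-0.062,"ax":0,"ay":0,"az":0},{"gripper":1,"dx":0.095,"dy":0,"dz":-0.102,"ax":0,"ay":0,"az":0},{"gripper":1,"dx":0.144,"dy":0,"dz":-0.138,"ax":0,"ay":0,"az":0},{"gripper":1,"dx":0.197,"dy":0,"dz":-0.169,"ax":0,"ay":0,"az":0},{"gripper":1,"dx":0.253,"dy":0,"dz":-0.195,"ax":0,"ay":0,"az":0}]'
python3 -m crank '[{"gripper":1,"dx":0,"dy":0,"dz":0,"ax":0,"ay":0,"az":0},{"gripper":1,"dx":0,"dy":0,"dz":0,"ax":0,"ay":0,"az":0}]') |grep -E "force|time"
python3 - <<'E'
from flip import *
kshow();lid();lid("side")
E
```

```text
time: 19.75
wrist_force: [-0.8, 0.6, -0.9]
grasp_force: 59.9
time: 19.95
wrist_force: [0.1, -0.3, -0.7]
grasp_force: 59.9
tip [0.6166 0.0688 0.0713] head,pitch,roll [94.2 84.2 -0.8]
scene 570 mid [0.616 0.052 0.022] normal [-0.01 -0.02  1.  ] y [0.013 0.102] z [0.017 0.025]
side 876 mid [0.62  0.058 0.021] normal [ 0.01 -0.02  1.  ] y [0.017 0.1  ] z [0.017 0.026]
```

The lid now lies upside down and flat: plug face at z = 0.022, y about 0.013 to 0.104. Next, put the knife back on its free spot on the bench.

Run:
```python
from flip import *
kplan([([.618,.06,.12],95,80,2),([.63,-.07,.12],95,50,5),([.65,-.17,.12],95,20,4),([.6047,-.2602,.08],27.1,0,9)],2)
```

```text
python3 -m crank '[{"gripper":1,"dx":-0.251,"dy":0.004,"dz":-0.003,"ax":0,"ay":0.012,"az":0},{"gripper":1,"dx":-0.502,"dy":0.008,"dz":-0.006,"ax":0,"ay":0.023,"az":-0.001}]'
python3 -m crank '[{"gripper":1,"dx":-0.113,"dy":0,"dz":0.363,"ax":0,"ay":0.033,"az":0},{"gripper":1,"dx":-0.225,"dy":0.001,"dz":0.725,"ax":0,"ay":0.067,"az":0}]'
python3 -m crank '[{"gripper":1,"dx":-0.186,"dy":0.001,"dz":0.331,"ax":0,"ay":0.033,"az":0},{"gripper":1,"dx":-0.371,"dy":0.001,"dz":0.663,"ax":0,"ay":0.067,"az":0}]'
python3 -m crank '[{"gripper":1,"dx":-0.25,"dy":0.001,"dz":0.285,"ax":0,"ay":0.033,"az":0},{"gripper":1,"dx":-0.428,"dy":0.028,"dz":0.608,"ax":0,"ay":0.075,"az":0}]'
python3 -m crank '[{"gripper":1,"dx":-0.248,"dy":0.027,"dz":0.273,"ax":0,"ay":0.042,"az":0},{"gripper":1,"dx":-0.496,"dy":0.055,"dz":0.545,"ax":0,"ay":0.083,"az":0}]'
python3 -m crank '[{"gripper":1,"dx":-0.31,"dy":0.027,"dz":0.199,"ax":0,"ay":0.042,"az":0},{"gripper":1,"dx":-0.31,"dy":-0.157,"dz":0.292,"ax":-0.001,"ay":0.052,"az":0.042}]'
python3 -m crank '[{"gripper":1,"dx":-0.039,"dy":-0.182,"dz":0.089,"ax":-0.004,"ay":0.011,"az":0.042},{"gripper":1,"dx":-0.078,"dy":-0.365,"dz":0.177,"ax":-0.008,"ay":0.022,"az":0.084}]'
python3 -m crank '[{"gripper":1,"dx":-0.091,"dy":-0.167,"dz":0.08,"ax":-0.004,"ay":0.011,"az":0.042},{"gripper":1,"dx":-0.182,"dy":-0.334,"dz":0.16,"ax":-0.008,"ay":0.022,"az":0.084}]'
python3 -m crank '[{"gripper":1,"dx":-0.137,"dy":-0.139,"dz":0.069,"ax":-0.004,"ay":0.011,"az":0.042},{"gripper":1,"dx":-0.274,"dy":-0.277,"dz":0.137,"ax":-0.008,"ay":0.022,"az":0.084}]'
python3 -m crank '[{"gripper":1,"dx":-0.173,"dy":-0.099,"dz":0.055,"ax":-0.004,"ay":0.011,"az":0.042},{"gripper":1,"dx":-0.345,"dy":-0.198,"dz":0.11,"ax":-0.008,"ay":0.022,"az":0.084}]'
```

```bash
(
python3 -m crank '[{"gripper":1,"dx":-0.25,"dy":0,"dz":0,"ax":0,"ay":0.012,"az":0},{"gripper":1,"dx":-0.5,"dy":0.01,"dz":-0.01,"ax":0,"ay":0.023,"az":0}]'
python3 -m crank '[{"gripper":1,"dx":-0.113,"dy":0,"dz":0.363,"ax":0,"ay":0.033,"az":0},{"gripper":1,"dx":-0.225,"dy":0,"dz":0.725,"ax":0,"ay":0.067,"az":0}]'
python3 -m crank '[{"gripper":1,"dx":-0.186,"dy":0,"dz":0.331,"ax":0,"ay":0.033,"az":0},{"gripper":1,"dx":-0.371,"dy":0,"dz":0.663,"ax":0,"ay":0.067,"az":0}]'
python3 -m crank '[{"gripper":1,"dx":-0.25,"dy":0,"dz":0.285,"ax":0,"ay":0.033,"az":0},{"gripper":1,"dx":-0.428,"dy":0.028,"dz":0.608,"ax":0,"ay":0.075,"az":0}]'
python3 -m crank '[{"gripper":1,"dx":-0.248,"dy":0.027,"dz":0.273,"ax":0,"ay":0.042,"az":0},{"gripper":1,"dx":-0.496,"dy":0.055,"dz":0.545,"ax":0,"ay":0.083,"az":0}]'
python3 -m crank '[{"gripper":1,"dx":-0.31,"dy":0.027,"dz":0.199,"ax":0,"ay":0.042,"az":0},{"gripper":1,"dx":-0.31,"dy":-0.157,"dz":0.292,"ax":0,"ay":0.052,"az":0.042}]'
python3 -m crank '[{"gripper":1,"dx":-0.039,"dy":-0.182,"dz":0.089,"ax":-0.004,"ay":0.011,"az":0.042},{"gripper":1,"dx":-0.078,"dy":-0.365,"dz":0.177,"ax":-0.008,"ay":0.022,"az":0.084}]'
python3 -m crank '[{"gripper":1,"dx":-0.091,"dy":-0.167,"dz":0.08,"ax":-0.004,"ay":0.011,"az":0.042},{"gripper":1,"dx":-0.182,"dy":-0.334,"dz":0.16,"ax":-0.008,"ay":0.022,"az":0.084}]'
python3 -m crank '[{"gripper":1,"dx":-0.137,"dy":-0.139,"dz":0.069,"ax":-0.004,"ay":0.011,"az":0.042},{"gripper":1,"dx":-0.274,"dy":-0.277,"dz":0.137,"ax":-0.008,"ay":0.022,"az":0.084}]'
python3 -m crank '[{"gripper":1,"dx":-0.173,"dy":-0.099,"dz":0.055,"ax":-0.004,"ay":0.011,"az":0.042},{"gripper":1,"dx":-0.345,"dy":-0.198,"dz":0.11,"ax":-0.008,"ay":0.022,"az":0.084},{"gripper":1,"dx":-0.345,"dy":-0.198,"dz":0.11,"ax":-0.008,"ay":0.022,"az":0.084},{"gripper":1,"dx":-0.345,"dy":-0.198,"dz":0.11,"ax":-0.008,"ay":0.022,"az":0.084}]') |grep -E "force|time"|tail -3
python3 - <<'E'
from flip import *
kshow()
kplan([([.6047,-.2602,.03],27.1,0,4)],4)
E
```

```text
time: 22.25
wrist_force: [0.3, 0.5, -0.0]
grasp_force: 59.9
tip [ 0.6024 -0.253   0.0837] head,pitch,roll [27.1  0.9 -2. ]
python3 -m crank '[{"gripper":1,"dx":-0.037,"dy":0.014,"dz":0.135,"ax":0.003,"ay":0.001,"az":0.001},{"gripper":1,"dx":-0.075,"dy":0.027,"dz":0.269,"ax":0.005,"ay":0.003,"az":0.001},{"gripper":1,"dx":-0.112,"dy":0.041,"dz":0.404,"ax":0.008,"ay":0.004,"az":0.002},{"gripper":1,"dx":-0.15,"dy":0.054,"dz":0.539,"ax":0.011,"ay":0.005,"az":0.003}]'
```

```bash
(
python3 -m crank '[{"gripper":1,"dx":-0.037,"dy":0.014,"dz":0.135,"ax":0.003,"ay":0.001,"az":0},{"gripper":1,"dx":-0.075,"dy":0.027,"dz":0.27,"ax":0.005,"ay":0.003,"az":0},{"gripper":1,"dx":-0.112,"dy":0.041,"dz":0.404,"ax":0.008,"ay":0.004,"az":0.002},{"gripper":1,"dx":-0.15,"dy":0.054,"dz":0.54,"ax":0.011,"ay":0.005,"az":0.003},{"gripper":1,"dx":-0.15,"dy":0.054,"dz":0.54,"ax":0.011,"ay":0.005,"az":0.003}]') |grep -E "force|time"|tail -3
python3 - <<'E'
from flip import *
kshow()
kplan([([.6047,-.2602,.0055],27.1,0,4)],4)
E
```

```text
time: 22.75
wrist_force: [-0.7, 0.7, -0.7]
grasp_force: 59.9
tip [ 0.6053 -0.2593  0.0279] head,pitch,roll [27.1  0.1  0.1]
python3 -m crank '[{"gripper":1,"dx":-0.017,"dy":0.001,"dz":0.054,"ax":0,"ay":0,"az":0},{"gripper":1,"dx":-0.034,"dy":0.002,"dz":0.107,"ax":0,"ay":0,"az":0},{"gripper":1,"dx":-0.051,"dy":0.003,"dz":0.161,"ax":-0.001,"ay":0,"az":0},{"gripper":1,"dx":-0.068,"dy":0.005,"dz":0.215,"ax":-0.001,"ay":0,"az":0}]'
```

```bash
(
python3 -m crank '[{"gripper":1,"dx":-0.017,"dy":0,"dz":0.054,"ax":0,"ay":0,"az":0},{"gripper":1,"dx":-0.034,"dy":0,"dz":0.107,"ax":0,"ay":0,"az":0},{"gripper":1,"dx":-0.051,"dy":0,"dz":0.161,"ax":0,"ay":0,"az":0},{"gripper":1,"dx":-0.068,"dy":0,"dz":0.215,"ax":0,"ay":0,"az":0},{"gripper":1,"dx":-0.068,"dy":0,"dz":0.215,"ax":0,"ay":0,"az":0}]'
python3 -m crank '[{"gripper":1,"dx":0,"dy":0,"dz":0,"ax":0,"ay":0,"az":0}]') |grep -E "force|time"
python3 -c "
from h import *;kshow();print(pose()[0])"
```

```text
time: 23.25
wrist_force: [0.3, -1.1, -1.2]
grasp_force: 59.9
time: 23.35
wrist_force: [-0.2, 0.5, -1.5]
grasp_force: 59.9
tip [ 0.605  -0.26    0.0073] head,pitch,roll [27.1 -0.   0. ]
[ 0.49633328 -0.31556987  0.00860488]
```

```bash
(
python3 -m crank '[{"gripper":1,"dx":-0.005,"dy":0,"dz":0.02,"ax":0,"ay":0,"az":0},{"gripper":1,"dx":-0.005,"dy":0,"dz":0.02,"ax":0,"ay":0,"az":0}]'
python3 -m crank '[{"gripper":0,"dx":0,"dy":0,"dz":0,"ax":0,"ay":0,"az":0},{"gripper":0,"dx":0,"dy":0,"dz":0,"ax":0,"ay":0,"az":0},{"gripper":0,"dx":0,"dy":0,"dz":0,"ax":0,"ay":0,"az":0}]'
python3 -m crank '[{"gripper":0,"dx":0,"dy":0,"dz":-0.3,"ax":0,"ay":0,"az":0},{"gripper":0,"dx":0,"dy":0,"dz":-0.6,"ax":0,"ay":0,"az":0},{"gripper":0,"dx":0,"dy":0,"dz":-1,"ax":0,"ay":0,"az":0}]'
python3 -m crank '[{"gripper":1,"dx":0,"dy":0,"dz":-0.4,"ax":0,"ay":0,"az":0},{"gripper":1,"dx":0,"dy":0,"dz":-0.8,"ax":0,"ay":0,"az":0}]'
) |grep -E "force|time|open|pos"
python3 - <<'E'
from flip import *
im={n:camera(n) for n in("scene","side")}
for n,c in im.items():np.savez(f"pics/{n}8.npz",**c)
for n,c in im.items():
    X,ok=cloud(c);hsv=cv2.cvtColor(c["pixels"],cv2.COLOR_RGB2HSV).astype(int);H,S,V=[hsv[...,i] for i in range(3)]
    m=ok&(X[...,0]>.48)&(X[...,0]<.58)&(X[...,1]>.02)&(X[...,1]<.16)&(X[...,2]>.03)&(X[...,2]<.1)&(V<70);P=X[m];print(n,"knob",len(P),P.mean(0).round(4),P.max(0).round(3),P.min(0).round(3))
    m=ok&(X[...,0]>.5)&(X[...,0]<.6)&(X[...,1]>-.02)&(X[...,1]<.12)&(X[...,2]>.01)&(X[...,2]<.05)&(H>95)&(H<125)&(S>30);P=X[m];print(" disc",len(P),P.mean(0).round(4),cv2.minAreaRect((P[:,:2]*1000).astype(np.float32)))
a,b=[im[n]["pixels"][...,::-1] for n in im]
cv2.imwrite("pics/f8.png",cv2.hconcat([cv2.resize(a[160:260,280:410],(400,308)),cv2.resize(b[170:310,180:400],(400,308))]))
E
```

```text
time: 23.55
eef_pos: [0.4965, -0.3155, 0.0066]
wrist_force: [0.8, -0.3, -0.8]
opening: 0.241
grasp_force: 59.9
time: 23.85
eef_pos: [0.4966, -0.3157, 0.0068]
wrist_force: [0.2, -0.8, 0.2]
opening: 0.472
grasp_force: 0.0
time: 24.15
eef_pos: [0.4723, -0.3266, 0.1032]
wrist_force: [0.5, -0.0, 0.5]
opening: 0.499
grasp_force: 0.0
time: 24.35
eef_pos: [0.4536, -0.3368, 0.1818]
wrist_force: [1.1, -0.4, 0.9]
opening: 0.356
grasp_force: 0.0
scene knob 47 [0.5163 0.1036 0.0494] [0.526 0.11  0.063] [0.509 0.099 0.032]
 disc 116 [0.5272 0.0409 0.0224] ((520.7407836914062, 56.366432189941406), (43.71315002441406, 88.65628051757812), 25.72951889038086)
side knob 58 [0.5206 0.1067 0.0525] [0.528 0.117 0.066] [0.512 0.098 0.034]
 disc 160 [0.53   0.0395 0.0205] ((522.7550048828125, 57.45719909667969), (45.76069641113281, 85.87132263183594), 28.575098037719727)
```

View pics/f8.png

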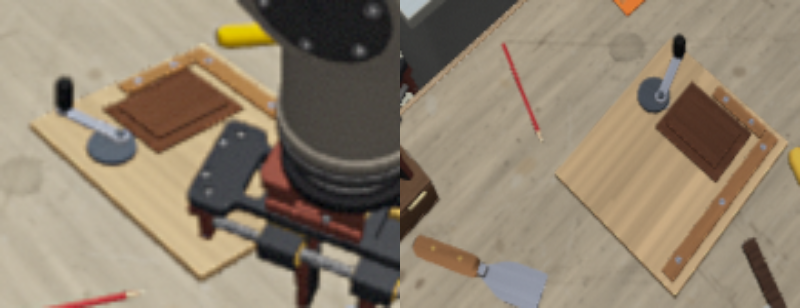

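The left crop shows the lid plug-up at (175,105), with the clamp disc at (112,147) and the knob at (63,93). The right crop shows the knife lying flat on the bench at (480,270). Next is the clamp.

Run:
```python
from flip import *
A,B=load("scene8"),load("side8")
def tri(ua,ub):
    M=[];b=[]
    for c,u in((A,ua),(B,ub)):
        d=c["R"].T@np.array([(u[0]-c["cx"])/c["fx"],(u[1]-c["cy"])/c["fy"],1]);d/=np.linalg.norm(d);o=-c["R"].T@c["t"];P=np.eye(3)-np.outer(d,d);M.append(P);b.append(P@o)
    return np.linalg.solve(sum(M),sum(b))
print("pivot bolt",tri((319,204.5),(323.6,214.1)).round(4))
for n,c in(("scene",A),("side",B)):
    X,ok=cloud(c)
    for a in(.015,.03,.045,.055):
        q=np.array([.5418,.0444])+a*np.array([-.370,.929])
        for z in(.03,):
            u=proj(c,[*q,z])[0].round().astype(int);print(n,a,X[u[1]-1:u[1]+2,u[0]-1:u[0]+2,2].round(3).ravel()[[1,3,4,5,7]])
    hsv=cv2.cvtColor(c["pixels"],cv2.COLOR_RGB2HSV);u=proj(c,[.516,.109,.048])[0].astype(int)
    m=(hsv[...,2]<60);k=np.zeros_like(m);k[u[1]-14:u[1]+14,u[0]-12:u[0]+12]=1;m&=k
    ys,xs=np.nonzero(m);print(n,"knob px",xs.min(),xs.max(),ys.min(),ys.max(),xs.mean().round(1),ys.mean().round(1))
    globals()["k"+n]=(xs.mean(),ys.mean())
print("knob",tri(kscene,kside).round(4))
plan([([.48,-.15,.18],frame(27,0),6),([.516,.109,.12],frame(27,0),8)],-.3,3)
```

```text
pivot bolt [0.5449 0.0438 0.0223]
scene 0.015 [0.025 0.025 0.028 0.027 0.028]
scene 0.03 [0.026 0.027 0.025 0.025 0.027]
scene 0.045 [0.027 0.026 0.026 0.025 0.025]
scene 0.055 [0.025 0.024 0.026 0.026 0.027]
scene knob px 299 303 186 195 300.6 190.2
side 0.015 [0.024 0.024 0.024 0.023 0.024]
side 0.03 [0.023 0.029 0.024 0.027 0.029]
side 0.045 [0.025 0.024 0.023 0.027 0.022]
side 0.055 [0.023 0.025 0.026 0.026 0.027]
side knob px 330 336 186 196 333.2 190.8
knob [0.519  0.1085 0.0463]
python3 -m crank '[{"gripper":-0.3,"dx":0.172,"dy":-0.264,"dz":0.054,"ax":0.001,"ay":-0.014,"az":0},{"gripper":-0.3,"dx":0.345,"dy":-0.527,"dz":0.109,"ax":0.001,"ay":-0.029,"az":0},{"gripper":-0.3,"dx":0.517,"dy":-0.791,"dz":0.163,"ax":0.002,"ay":-0.043,"az":0}]'
python3 -m crank '[{"gripper":-0.3,"dx":0.178,"dy":-0.264,"dz":0.032,"ax":0.001,"ay":-0.014,"az":0},{"gripper":-0.3,"dx":0.356,"dy":-0.527,"dz":0.064,"ax":0.001,"ay":-0.029,"az":0},{"gripper":-0.3,"dx":0.535,"dy":-0.791,"dz":0.096,"ax":0.002,"ay":-0.043,"az":0}]'
python3 -m crank '[{"gripper":-0.3,"dx":0.187,"dy":-0.268,"dz":0.075,"ax":0,"ay":0,"az":0},{"gripper":-0.3,"dx":0.374,"dy":-0.536,"dz":0.15,"ax":0,"ay":0,"az":0},{"gripper":-0.3,"dx":0.561,"dy":-0.804,"dz":0.225,"ax":0,"ay":0,"az":0}]'
python3 -m crank '[{"gripper":-0.3,"dx":0.187,"dy":-0.268,"dz":0.075,"ax":0,"ay":0,"az":0},{"gripper":-0.3,"dx":0.374,"dy":-0.536,"dz":0.15,"ax":0,"ay":0,"az":0},{"gripper":-0.3,"dx":0.561,"dy":-0.804,"dz":0.225,"ax":0,"ay":0,"az":0}]'
python3 -m crank '[{"gripper":-0.3,"dx":0.187,"dy":-0.268,"dz":0.075,"ax":0,"ay":0,"az":0},{"gripper":-0.3,"dx":0.374,"dy":-0.536,"dz":0.15,"ax":0,"ay":0,"az":0}]'
```

```bash
(
python3 -m crank '[{"gripper":-0.3,"dx":0.172,"dy":-0.264,"dz":0.054,"ax":0,"ay":-0.014,"az":0},{"gripper":-0.3,"dx":0.345,"dy":-0.527,"dz":0.109,"ax":0,"ay":-0.029,"az":0},{"gripper":-0.3,"dx":0.517,"dy":-0.79,"dz":0.163,"ax":0.002,"ay":-0.043,"az":0}]'
python3 -m crank '[{"gripper":-0.3,"dx":0.178,"dy":-0.264,"dz":0.032,"ax":0,"ay":-0.014,"az":0},{"gripper":-0.3,"dx":0.356,"dy":-0.527,"dz":0.064,"ax":0,"ay":-0.029,"az":0},{"gripper":-0.3,"dx":0.535,"dy":-0.79,"dz":0.096,"ax":0.002,"ay":-0.043,"az":0}]'
python3 -m crank '[{"gripper":-0.3,"dx":0.187,"dy":-0.268,"dz":0.075,"ax":0,"ay":0,"az":0},{"gripper":-0.3,"dx":0.374,"dy":-0.536,"dz":0.15,"ax":0,"ay":0,"az":0},{"gripper":-0.3,"dx":0.561,"dy":-0.8,"dz":0.225,"ax":0,"ay":0,"az":0}]'
python3 -m crank '[{"gripper":-0.3,"dx":0.187,"dy":-0.268,"dz":0.075,"ax":0,"ay":0,"az":0},{"gripper":-0.3,"dx":0.374,"dy":-0.536,"dz":0.15,"ax":0,"ay":0,"az":0},{"gripper":-0.3,"dx":0.561,"dy":-0.8,"dz":0.225,"ax":0,"ay":0,"az":0}]'
python3 -m crank '[{"gripper":-0.3,"dx":0.187,"dy":-0.268,"dz":0,"ax":0,"ay":0,"az":0},{"gripper":-0.3,"dx":0.374,"dy":-0.536,"dz":0,"ax":0,"ay":0,"az":0},{"gripper":-0.3,"dx":0.374,"dy":-0.536,"dz":0,"ax":0,"ay":0,"az":0},{"gripper":-0.3,"dx":0.374,"dy":-0.536,"dz":0,"ax":0,"ay":0,"az":0}]'
) |grep -E "force|time|open|pos"|tail -5
python3 - <<'E'
from flip import *
plan([([.518,.1085,.035],frame(27,0),5)],-.3,5)
E
```

```text
time: 26.05
eef_pos: [0.5134, 0.1126, 0.1315]
wrist_force: [0.8, 0.4, -1.0]
opening: 0.651
grasp_force: 0.0
python3 -m crank '[{"gripper":-0.3,"dx":0.006,"dy":0.013,"dz":0.193,"ax":-0.001,"ay":0,"az":0},{"gripper":-0.3,"dx":0.011,"dy":0.027,"dz":0.386,"ax":-0.001,"ay":0.001,"az":0.001},{"gripper":-0.3,"dx":0.017,"dy":0.04,"dz":0.579,"ax":-0.002,"ay":0.001,"az":0.001},{"gripper":-0.3,"dx":0.022,"dy":0.054,"dz":0.772,"ax":-0.003,"ay":0.002,"az":0.001},{"gripper":-0.3,"dx":0.028,"dy":0.067,"dz":0.965,"ax":-0.003,"ay":0.002,"az":0.002}]'
```

```bash
(
python3 -m crank '[{"gripper":-0.3,"dx":0.028,"dy":0.067,"dz":0.2,"ax":0,"ay":0,"az":0},{"gripper":-0.3,"dx":0.028,"dy":0.067,"dz":0.4,"ax":0,"ay":0,"az":0},{"gripper":-0.3,"dx":0.028,"dy":0.067,"dz":0.6,"ax":-0.002,"ay":0.002,"az":0},{"gripper":-0.3,"dx":0.028,"dy":0.067,"dz":0.8,"ax":-0.003,"ay":0.002,"az":0},{"gripper":-0.3,"dx":0.028,"dy":0.067,"dz":0.96,"ax":-0.003,"ay":0.002,"az":0}]'
python3 -m crank '[{"gripper":1,"dx":0,"dy":0,"dz":0,"ax":0,"ay":0,"az":0},{"gripper":1,"dx":0,"dy":0,"dz":0,"ax":0,"ay":0,"az":0},{"gripper":1,"dx":0,"dy":0,"dz":0,"ax":0,"ay":0,"az":0},{"gripper":1,"dx":0,"dy":0,"dz":0,"ax":0,"ay":0,"az":0},{"gripper":1,"dx":0,"dy":0,"dz":0,"ax":0,"ay":0,"az":0}]' 25
python3 -m crank '[{"gripper":1,"dx":0,"dy":0,"dz":0,"ax":0,"ay":0,"az":0},{"gripper":1,"dx":0,"dy":0,"dz":0,"ax":0,"ay":0,"az":0}]' 25
) |grep -E "force|time|open|pos"
cat > arc.py <<'E'
from h import *
import sys
pv=np.array([.5435,.044])
def arc(a1,a2,n,per=5):
    p,R=pose();L=[]
    for a in np.linspace(a1,a2,n+1)[1:]:
        w=np.radians(93.8+a);L.append(([*(pv+.07*np.array([np.cos(w),np.sin(w)])),p[2]],R,1))
    d=p[:2]-pv;print("r",np.hypot(*d).round(4),"cam deg",np.round(np.degrees(np.arctan2(d[1],d[0]))-93.8,1)%360,"z",p[2].round(4))
    plan(L,1,per)
E
python3 -c "
from arc import *
arc(18,90,10)"
```

```text
time: 26.55
eef_pos: [0.5178, 0.1062, 0.035]
wrist_force: [-0.2, 0.7, -1.2]
opening: 0.647
grasp_force: 0.0
time: 27.05
eef_pos: [0.5178, 0.1104, 0.0367]
wrist_force: [-7.7, 11.4, 9.0]
opening: 0.232
grasp_force: 10.7
time: 27.25
eef_pos: [0.5178, 0.1105, 0.0368]
wrist_force: [-4.8, 5.5, 6.0]
opening: 0.235
grasp_force: 25.0
r 0.0713 cam deg 17.3 z 0.0368
python3 -m crank '[{"gripper":1,"dx":-0.097,"dy":0.009,"dz":0,"ax":0,"ay":0,"az":0},{"gripper":1,"dx":-0.185,"dy":0.017,"dz":0,"ax":0,"ay":0,"az":0},{"gripper":1,"dx":-0.271,"dy":0.036,"dz":-0.001,"ax":0,"ay":0,"az":0},{"gripper":1,"dx":-0.354,"dy":0.066,"dz":-0.001,"ax":0,"ay":0,"az":0},{"gripper":1,"dx":-0.432,"dy":0.106,"dz":-0.001,"ax":0,"ay":0,"az":0}]'
python3 -m crank '[{"gripper":1,"dx":-0.073,"dy":0.049,"dz":0,"ax":0,"ay":0,"az":0},{"gripper":1,"dx":-0.139,"dy":0.107,"dz":-0.001,"ax":0,"ay":0,"az":0},{"gripper":1,"dx":-0.197,"dy":0.173,"dz":-0.001,"ax":0,"ay":0,"az":0},{"gripper":1,"dx":-0.247,"dy":0.246,"dz":-0.001,"ax":0,"ay":0,"az":0},{"gripper":1,"dx":-0.287,"dy":0.324,"dz":-0.002,"ax":0,"ay":0,"az":0}]'
```

```bash
(
python3 -m crank '[{"gripper":1,"dx":-0.09,"dy":-0.0,"dz":-0.02,"ax":0,"ay":0,"az":0},{"gripper":1,"dx":-0.18,"dy":0.01,"dz":-0.02,"ax":0,"ay":0,"az":0},{"gripper":1,"dx":-0.27,"dy":0.03,"dz":-0.02,"ax":0,"ay":0,"az":0},{"gripper":1,"dx":-0.354,"dy":0.06,"dz":-0.02,"ax":0,"ay":0,"az":0},{"gripper":1,"dx":-0.432,"dy":0.1,"dz":-0.02,"ax":0,"ay":0,"az":0}]'
) |grep -E "force|time|open|pos"
python3 -c "
from arc import *
arc(54,98,6,3)"
```

```text
time: 27.75
eef_pos: [0.4816, 0.0836, 0.0373]
wrist_force: [-5.3, 12.2, -5.2]
opening: 0.234
grasp_force: 25.0
r 0.0735 cam deg 53.6 z 0.0373
python3 -m crank '[{"gripper":1,"dx":-0.061,"dy":0.083,"dz":0,"ax":0,"ay":0,"az":0},{"gripper":1,"dx":-0.128,"dy":0.142,"dz":-0.001,"ax":0,"ay":0,"az":0},{"gripper":1,"dx":-0.187,"dy":0.209,"dz":-0.001,"ax":0,"ay":0,"az":0}]'
python3 -m crank '[{"gripper":1,"dx":-0.05,"dy":0.074,"dz":0,"ax":0,"ay":0,"az":0},{"gripper":1,"dx":-0.09,"dy":0.154,"dz":-0.001,"ax":0,"ay":0,"az":0},{"gripper":1,"dx":-0.12,"dy":0.239,"dz":-0.002,"ax":0,"ay":0,"az":0}]'
```

```bash
sed -i 's/pv=np.array(.*/pv=np.array([.5395,.044])/' arc.py
python3 -c "
from arc import *
arc(54,108,8,4)"
```

```text
r 0.0702 cam deg 51.9 z 0.0373
python3 -m crank '[{"gripper":1,"dx":-0.091,"dy":0.06,"dz":0,"ax":0,"ay":0,"az":0},{"gripper":1,"dx":-0.153,"dy":0.113,"dz":-0.001,"ax":0,"ay":0,"az":0},{"gripper":1,"dx":-0.209,"dy":0.174,"dz":-0.001,"ax":0,"ay":0,"az":0},{"gripper":1,"dx":-0.258,"dy":0.24,"dz":-0.001,"ax":0,"ay":0,"az":0}]'
python3 -m crank '[{"gripper":1,"dx":-0.04,"dy":0.072,"dz":0,"ax":0,"ay":0,"az":0},{"gripper":1,"dx":-0.072,"dy":0.148,"dz":-0.001,"ax":0,"ay":0,"az":0},{"gripper":1,"dx":-0.094,"dy":0.227,"dz":-0.001,"ax":0,"ay":0,"az":0},{"gripper":1,"dx":-0.107,"dy":0.309,"dz":-0.002,"ax":0,"ay":0,"az":0}]'
```

```bash
(
python3 -m crank '[{"gripper":1,"dx":-0.11,"dy":0.05,"dz":0,"ax":0,"ay":0,"az":0},{"gripper":1,"dx":-0.18,"dy":0.1,"dz":0,"ax":0,"ay":0,"az":0},{"gripper":1,"dx":-0.235,"dy":0.16,"dz":0,"ax":0,"ay":0,"az":0},{"gripper":1,"dx":-0.285,"dy":0.228,"dz":0,"ax":0,"ay":0,"az":0}]'
) |grep -E "force|time|open|pos"
python3 -c "
from arc import *
arc(81,113,5,5)"
```

```text
time: 28.15
eef_pos: [0.4643, 0.0491, 0.0371]
wrist_force: [-13.0, 8.2, 4.0]
opening: 0.228
grasp_force: 25.0
r 0.0754 cam deg 82.3 z 0.0371
python3 -m crank '[{"gripper":1,"dx":0.016,"dy":0.082,"dz":-0.001,"ax":0,"ay":0,"az":0},{"gripper":1,"dx":-0.015,"dy":0.154,"dz":-0.001,"ax":0,"ay":0,"az":0},{"gripper":1,"dx":-0.037,"dy":0.229,"dz":-0.002,"ax":0,"ay":0,"az":0},{"gripper":1,"dx":-0.051,"dy":0.306,"dz":-0.003,"ax":0,"ay":0,"az":0},{"gripper":1,"dx":-0.056,"dy":0.384,"dz":-0.003,"ax":0,"ay":0,"az":0}]'
```

```bash
(
python3 -m crank '[{"gripper":0.3,"dx":0,"dy":0,"dz":0,"ax":0,"ay":0,"az":0},{"gripper":0.3,"dx":0,"dy":0,"dz":0,"ax":0,"ay":0,"az":0}]' 
python3 -m crank '[{"gripper":1,"dx":0,"dy":0,"dz":0,"ax":0,"ay":0,"az":0},{"gripper":1,"dx":0,"dy":0,"dz":0,"ax":0,"ay":0,"az":0}]' 15
) |grep -E "force|time|open|pos"
python3 - <<'E'
from arc import *
from workcell import *
for n in("scene","side"):
    c=camera(n);np.savez(f"pics/{n}9.npz",**c)
arc(84,116,4,4)
E
```

```text
time: 28.35
eef_pos: [0.4699, 0.0461, 0.0383]
wrist_force: [0.6, -0.2, 0.0]
opening: 0.34
grasp_force: 0.0
time: 28.55
eef_pos: [0.4689, 0.0469, 0.038]
wrist_force: [-5.0, 2.6, 4.0]
opening: 0.234
grasp_force: 15.0
r 0.0707 cam deg 83.9 z 0.038
python3 -m crank '[{"gripper":1,"dx":-0.037,"dy":0.093,"dz":0,"ax":0,"ay":0,"az":0},{"gripper":1,"dx":-0.066,"dy":0.186,"dz":-0.001,"ax":0,"ay":0,"az":0},{"gripper":1,"dx":-0.082,"dy":0.283,"dz":-0.001,"ax":0,"ay":0,"az":0},{"gripper":1,"dx":-0.084,"dy":0.38,"dz":-0.001,"ax":0,"ay":0,"az":0}]'
```

```bash
(
python3 -m crank '[{"gripper":1,"dx":-0.03,"dy":0.093,"dz":0,"ax":0,"ay":0,"az":0},{"gripper":1,"dx":-0.055,"dy":0.186,"dz":0,"ax":0,"ay":0,"az":0},{"gripper":1,"dx":-0.065,"dy":0.28,"dz":0,"ax":0,"ay":0,"az":0}]' 
) |grep -E "force|time|open|pos"
python3 - <<'E'
from flip import *
from arc import *
kshow;lid("scene");lid("side")
arc(108,124,2,4)
E
```

```text
time: 28.95
eef_pos: [0.474, 0.0192, 0.0377]
wrist_force: [-7.5, 3.6, 4.9]
opening: 0.235
grasp_force: 15.0
scene 365 mid [0.645 0.043 0.022] normal [ 0.01 -0.03  1.  ] y [0.015 0.099] z [0.017 0.026]
side 887 mid [0.631 0.061 0.021] normal [0. 0. 1.] y [0.021 0.104] z [0.017 0.026]
r 0.0699 cam deg 108.6 z 0.0377
python3 -m crank '[{"gripper":1,"dx":-0.003,"dy":0.09,"dz":0,"ax":0,"ay":0,"az":0},{"gripper":1,"dx":0.008,"dy":0.187,"dz":-0.001,"ax":0,"ay":0,"az":0}]'
```

```bash
(
python3 -m crank '[{"gripper":1,"dx":0,"dy":0.05,"dz":0,"ax":0,"ay":0,"az":0},{"gripper":1,"dx":0,"dy":0.1,"dz":0,"ax":0,"ay":0,"az":0},{"gripper":1,"dx":0,"dy":0.1,"dz":0,"ax":0,"ay":0,"az":0}]' 
python3 -c "
from arc import *
arc(116,124,1)" | head -1
python3 -m crank '[{"gripper":1,"dx":0.005,"dy":0.05,"dz":0,"ax":0,"ay":0,"az":0},{"gripper":1,"dx":0.01,"dy":0.1,"dz":0,"ax":0,"ay":0,"az":0},{"gripper":1,"dx":0.01,"dy":0.1,"dz":0,"ax":0,"ay":0,"az":0}]' 
python3 -c "
from arc import *
arc(116,124,1)" |head -1
) |grep -E "wrist|time|open|pos|cam"
```

```text
time: 29.35
eef_pos: [0.4798, 0.0092, 0.0377]
wrist_force: [-5.4, 0.4, 2.3]
opening: 0.24
r 0.0691 cam deg 116.5 z 0.0377
time: 29.65
eef_pos: [0.4856, 0.001, 0.0377]
wrist_force: [-4.6, 0.9, 1.4]
opening: 0.236
r 0.069 cam deg 124.80000000000001 z 0.0377
```

```bash
(
python3 -m crank '[{"gripper":1,"dx":0.01,"dy":0.05,"dz":0,"ax":0,"ay":0,"az":0},{"gripper":1,"dx":0.015,"dy":0.08,"dz":0,"ax":0,"ay":0,"az":0},{"gripper":1,"dx":0.015,"dy":0.08,"dz":0,"ax":0,"ay":0,"az":0}]' 
python3 -c "
from arc import *
arc(116,124,1)" | head -1) |grep -E "wrist|time|open|pos|cam"
python3 - <<'E'
from flip import *
for n in("scene","side"):
    c=camera(n);np.savez(f"pics/{n}10.npz",**c)
    X,ok=cloud(c);hsv=cv2.cvtColor(c["pixels"],cv2.COLOR_RGB2HSV).astype(int)
    m=(hsv[...,2]<110)&(hsv[...,1]>60)&ok&(X[...,0]>.54)&(X[...,0]<.72)&(X[...,1]>-.01)&(X[...,1]<.13)&(X[...,2]>.01)&(X[...,2]<.04)
    k,l,st,_=cv2.connectedComponentsWithStats(m.astype(np.uint8));m=l==1+np.argmax(st[1:,4]);ys,xs=np.nonzero(m)
    print(n,len(xs),cv2.minAreaRect((ray(c,np.c_[xs,ys],.019)[:,:2]*1000).astype(np.float32)))
c=load("side10");cv2.imwrite("pics/f10.png",cv2.resize(c["pixels"][160:310,250:410,::-1],None,fx=4,fy=4,interpolation=cv2.INTER_CUBIC))
E
```

```text
time: 29.95
eef_pos: [0.488, -0.0028, 0.0375]
wrist_force: [-11.9, 7.6, 11.4]
opening: 0.237
r 0.0696 cam deg 128.4 z 0.0375
scene 68 ((643.1516723632812, 27.161264419555664), (101.9364242553711, 21.28652572631836), 4.002556800842285)
side 1225 ((633.6057739257812, 63.989990234375), (119.27262878417969, 92.30237579345703), 4.024193286895752)
```

```bash
(
python3 -m crank '[{"gripper":1,"dx":0.005,"dy":0.02,"dz":0,"ax":0,"ay":0,"az":0},{"gripper":1,"dx":0.01,"dy":0.035,"dz":0,"ax":0,"ay":0,"az":0},{"gripper":1,"dx":0.01,"dy":0.035,"dz":0,"ax":0,"ay":0,"az":0}]' 25
python3 -c "
from arc import *
arc(116,124,1)" | head -1
python3 -m crank '[{"gripper":0,"dx":0,"dy":0,"dz":0,"ax":0,"ay":0,"az":0},{"gripper":0,"dx":0,"dy":0,"dz":0,"ax":0,"ay":0,"az":0},{"gripper":0,"dx":0,"dy":0,"dz":0,"ax":0,"ay":0,"az":0},{"gripper":0,"dx":0,"dy":0,"dz":-0.4,"ax":0,"ay":0,"az":0},{"gripper":0,"dx":0,"dy":0,"dz":-0.8,"ax":0,"ay":0,"az":0}]'
python3 -m crank '[{"gripper":0,"dx":0,"dy":0.4,"dz":-0.3,"ax":0,"ay":0,"az":0},{"gripper":0,"dx":0,"dy":0.8,"dz":-0.6,"ax":0,"ay":0,"az":0}]'
python3 -m crank '[{"gripper":0,"dx":0,"dy":0.4,"dz":0,"ax":0,"ay":0,"az":0},{"gripper":0,"dx":0,"dy":0.8,"dz":0,"ax":0,"ay":0,"az":0},{"gripper":0,"dx":0,"dy":0.8,"dz":0,"ax":0,"ay":0,"az":0}]'
) |grep -E "wrist|time|open|pos|cam"
python3 - <<'E'
from flip import *
ims=[]
for n in("scene","side"):
    c=camera(n);np.savez(f"pics/{n}11.npz",**c);im=c["pixels"][...,::-1]
    ims.append(cv2.resize(im[165:255,280:405] if n=="scene" else im[165:310,215:405],(400,300)))
    X,ok=cloud(c);m=ok&(X[...,0]>.44)&(X[...,0]<.54)&(X[...,1]>-.06)&(X[...,1]<.1)&(X[...,2]>.03)&(X[...,2]<.075)&(c["pixels"].max(-1)<60);P=X[m];print(n,len(P),P.mean(0).round(3) if len(P) else "")
cv2.imwrite("pics/f11.png",cv2.hconcat(ims))
E
```

```text
time: 30.35
eef_pos: [0.4888, -0.004, 0.0373]
wrist_force: [-16.4, 11.4, 17.9]
opening: 0.231
r 0.0698 cam deg 129.6 z 0.0373
time: 30.85
eef_pos: [0.4947, -0.0092, 0.1187]
wrist_force: [0.9, 0.8, 1.0]
opening: 0.5
time: 31.05
eef_pos: [0.5325, -0.0796, 0.1801]
wrist_force: [0.6, -0.5, 0.4]
opening: 0.501
time: 31.35
eef_pos: [0.5695, -0.1577, 0.1793]
wrist_force: [-0.0, -0.7, 0.6]
opening: 0.501
scene 52 [ 0.487 -0.007  0.051]
side 54 [ 0.492 -0.003  0.052]
```

View pics/f11.png

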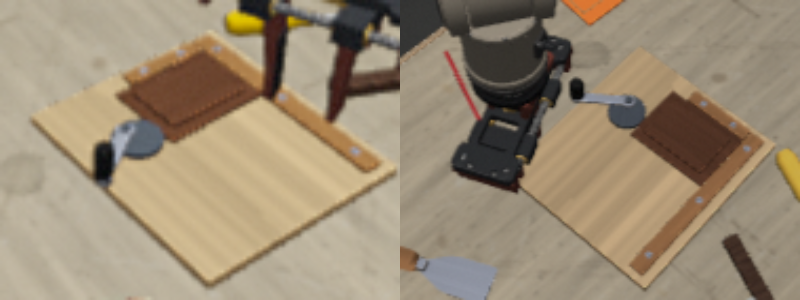

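The final picture shows the lid upside down and flush along the fence at (690,135) right. The disc presses on it at (625,112), the lever is swung round with its knob at (577,90), and the hand is clear.

```bash
python3 -c "
from workcell import *
print(job_done())"
```

```text
the job is handed in; nothing more can be done
None
```

I turned the lid over with the knife and it lies upside down, clamped against the long fence. The knife is flat on the bench clear of the board, and I handed the job in at about 31 s; no verdict came back. The first lift slipped off the blade, so I pushed the lid back and flipped it on the second try.

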